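# Weed out the seized trolley caster

### The arm

A 6-joint arm with a two-finger parallel gripper is mounted at the origin on the work surface. World frame = base frame: x ahead of the robot, y to its left, z up, the work surface at z = 0. Lengths are in m, angles in rad, forces in N, time in s.
With the tool pointing down it reaches from about 0.375 to 0.975 m from the base axis. Payload 3.8 kg.
Tool frame: the origin (TCP) lies where the fingers leave the gripper's body, on its centre line; the fingertips stand 73 mm ahead of it and the grasp point (between the pads) lies 54 mm ahead of it (nose_length is the distance from the TCP to the fingertips, in m); z points along the fingers, y is the line along which they close (so a half turn about z gives the same grasp; the last joint's range is limited). The gripper opens to 85 mm and grips with 20 to 120 N. Pads are 22 mm wide; open, the fingers measure 114 mm over their backs; the gripper's body (76 mm by 85 mm) begins 54 mm behind the grasp point. The pads swing forward as they close: fully open they stand 13 mm farther back than shut.
Start: joints at [-1.168, 0.264, 1.604, -0, 1.274, -0.037], TCP at [0.287, -0.611, 0.304] pointing down, gripper open.
Joint ranges: [-2.63, 2.63], [-0.94, 2.18], [0.31, 2.57], [-1.31, 4.45], [0, 2.66], [-2.55, 2.55]. Speed limits (rad/s): [2.57, 2.57, 3.14, 3.14, 3.14, 3.14].

### API

Orientations are given as a rotation vector (axis times angle).
In Python, from workcell import read_state, read_camera, calibration, finish_job, look_for, cut_out, tip_of, nose_length gives the robot as it stands.
- The arm moves only by the tool step_arm, never from a script. Its argument "targets" is a list of rows, each a list of 3 entries, a list of its own where there are three numbers: the turn, a rotation vector about the tool's x, y, z in rad, then the shift along the tool's x, y, z in mm, then the finger opening in mm, from 0 to 85.4. In form: [[[ax, ay, az], [x, y, z], grip], ...]. A call has 1 to 5 rows; each row shifts and turns the commanded pose from where the row before left it, along the tool's axes as they then stand; what a row does not reach is not made up. A row lasts 1/12 s, in which the tool goes at most 41.7 mm and 7.16 degrees, less where a joint would pass 70% of its speed; a pose out of reach is approached as far as the arm can. A call with a gripper value outside its range is refused whole. The fingers move at their own pace and stop on an object; "grip_force" is the grip in N (left out, the last holds). Time passes only in rows, so rows that do not move let the fingers close. It gives the time, the measured TCP pose, the force, the opening and the grip force at its end, in the units of the state.
- read_state(): the state, without advancing time (a new reading comes with each control period).
- read_camera(name): name is "scene" or "top" or "wrist"; returns the picture (384x512x3 uint8, red, green, blue); there is no depth.
- calibration(name): a dict with "camera_matrix" (3x3 intrinsics, pixels), "R" (3x3) and "t" (3): a world point X has camera coordinates R X + t. Camera axes: x right, y down, z forward; pixel columns grow to the right and rows downward; lengths in m; the calibration is good to about 2 mm. The wrist camera is an equidistant fisheye: a pixel r from the principal point sees the ray r / f radians off the axis. A picture is of the moment at which its call begins: read the wrist's pose just before it. calibration takes no time and is no camera call; for the wrist camera it gives the pose at the moment of the call.
- finish_job(): hands the job in; it is judged then, once.
Trained networks look in the newest picture that a camera, given by its name, has taken for a name from the list of things; names that differ only in an ending like _2 or _b are one class to them, and where a whole thing is asked for, a point or a joint stands for the part that bears it (a point fixed in the world has none). Each returns a list of dicts, best first, with "score" (0 to 1); they miss things now and then, are a little off and sometimes report something else, mostly with a low value. They report only what shows in the picture. A call takes as long as a camera call. They do not tell look-alikes from the thing itself.
- look_for(camera, query): "extent" ([left, top, right, bottom] in pixels, round what is visible of it).
- cut_out(camera, query): "region" (384x512 bool, what is visible of it) and "extent" ([left, top, right, bottom] in pixels, round what is visible of it).
- tip_of(camera, query): "at" ([row, column] in pixels: a listed point, or the origin of a listed thing).
The state is a dict: "time": time; "q": joint angles; "joint_vel": joint speeds; "joint_torque": joint torques, N m; "tool_pos": TCP position; "tcp_rot": TCP orientation; "wrist_force": force on the tool from outside, world axes, zero at the start; "torque": the same for the moment, N m; "width": opening from 0.0 (shut) to 1.0 (fully open); "grip_force": force on a finger pad.
Only numpy, scipy, OpenCV 4.12 (cv2) and the standard library are available. Lean on these libraries where they do the work, as an engineer would, in place of code of your own. Each camera call takes 0.05 s, during which the arm holds its last target. There are 200 camera calls.

### The job

Three casters stand wheel-up in the sloping rack under the lamp bar; one of them binds. Try to turn each wheel at least 20 degrees on its axle, either way, and leave it turned as far as it went; then put the caster that binds into the red scrap bin and leave the two that run freely seated in their nests. Do not shift the sanding block, the tape roll or the bottle.

Things in the scene. Friction and masses are not known exactly. Their poses are not given: they have to be found in the camera images.
- rack: fixed steel rack, 345 (y) x 150 (x) mm, sloping 25 degrees, rising away from the robot. Origin on the table 48 mm below the floor of the middle nest's centre; x away from the robot, y along the row. Three nests 110 mm apart in y. A yellow keeper lip (8.5 to 12.5 mm above the nest floor) covers the lowest 4 to 7 mm of each caster plate: slide the caster 9 to 12 mm up the slope to free it, then lift it out
- lamp_bar (a point): middle of the fixed lamp bar, a 22 mm tube, 375 mm long along the rack's y, 26 mm beyond (x) and 108 mm above the line of the axles: a gripper coming straight down on a fork meets it; one leaning 25 degrees back towards the robot (along a caster's z) passes it
- caster_a: steel caster, 0.75 kg, wheel up, loose in a nest. Origin: centre of the plate's underside; z leans 25 degrees to the robot with the slope, x up the slope, y along the axle. Plate 100 (x) x 80 (y) x 6 mm. Two fork legs 34 mm wide (x), outer faces 38 mm apart (y), ending at z 65 mm. Black wheel 75 mm diameter, 26 mm wide (y), bare from z 65 to its top at z 93.5 mm
- caster_b: looks the same as caster_a, same origin, axes and sizes (plate 100 x 80 x 6 mm); any caster may stand in any nest
- caster_c: looks the same as caster_a, same origin, axes and sizes (plate 100 x 80 x 6 mm); any caster may stand in any nest
- caster_a_axle (a point): centre of the wheel of caster_a, on its axle, 56 mm along the caster's z from its origin. Pushed at the wheel's top, the caster tips over about 2.5 N towards the robot, but up the slope the lip and friction hold it to about 5 N, then it slides up
- caster_b_axle (a point): centre of the wheel of caster_b, on its axle, 56 mm along the caster's z from its origin. Pushed at the wheel's top, the caster tips over about 2.5 N towards the robot, but up the slope the lip and friction hold it to about 5 N, then it slides up
- caster_c_axle (a point): centre of the wheel of caster_c, on its axle, 56 mm along the caster's z from its origin. Pushed at the wheel's top, the caster tips over about 2.5 N towards the robot, but up the slope the lip and friction hold it to about 5 N, then it slides up
- wheel_a (a joint): turn of caster_a's wheel, rad, within 0.02 of 0 at the start with its yellow mark at the top, positive when its top moves up the slope (away from the robot). A good wheel turns endlessly at under 0.2 N at its rim and coasts on; the binding one drags at about 0.06 N m (2 N near the rim) from the first degree and jams fast about 0.1 rad either side of 0
- wheel_b (a joint): turn of caster_b's wheel, rad, as for wheel_a
- wheel_c (a joint): turn of caster_c's wheel, rad, as for wheel_a
- scrap_bin: fixed red plastic scrap bin, open top, 220 (x) x 170 (y) x 100 mm high, walls and floor 5 mm; origin under its centre, on the table; stands on either side of the rack
- blue_tray: fixed shallow blue tray, 200 x 160 x 30 mm, on the other side of the rack, holds the sanding block and the tape roll; not for casters; origin under its centre
- sanding_block: black sanding block with a cork sole, 60 x 110 x 38 mm, lying in the blue tray; origin centre of its underside
- tape_roll: yellow tape roll, 96 mm diameter, 24 mm high, lying flat in the blue tray; origin centre of its underside
- degreaser: white closed plastic bottle, 60 mm diameter, 150 mm high, standing beyond the rack; origin centre of its underside
There are look-alikes about, which are no part of the job. What is shaped like the caster_c but brown is not meant. What is shaped like the caster_b but green or turquoise is not meant.

How it is judged:
On the way:
1. each of the three wheels has been turned off its starting mark, by at least 3.5 degrees ((value of joint wheel_a above 0.06 rad or value of joint wheel_a below -0.06 rad) and (value of joint wheel_b above 0.06 rad or value of joint wheel_b below -0.06 rad) and (value of joint wheel_c above 0.06 rad or value of joint wheel_c below -0.06 rad)), for 0.2 s.
At the end, for the whole second after the job is handed in: One caster, whose wheel cannot turn 11 degrees, lies at rest in the red bin (axle within its walls and below its rim). The other two sit at rest in their nests, within 20 mm of where they began, leaning 20 to 30 degrees with the slope, their wheels left turned over 11.5 degrees from zero ((((distance of caster_a from where it was at the start of the episode below 0.02 m and angle between caster_a's own z axis and vertical between 0.35 and 0.52 rad) and (value of joint wheel_a above 0.2 rad or value of joint wheel_a below -0.2 rad)) or ((x of caster_a_axle in the frame of scrap_bin between -0.105 and 0.105 m and y of caster_a_axle in the frame of scrap_bin between -0.08 and 0.08 m and z of caster_a_axle in the frame of scrap_bin between 0 and 0.1 m) and not (value of joint wheel_a above 0.2 rad or value of joint wheel_a below -0.2 rad))) and (((distance of caster_b from where it was at the start of the episode below 0.02 m and angle between caster_b's own z axis and vertical between 0.35 and 0.52 rad) and (value of joint wheel_b above 0.2 rad or value of joint wheel_b below -0.2 rad)) or ((x of caster_b_axle in the frame of scrap_bin between -0.105 and 0.105 m and y of caster_b_axle in the frame of scrap_bin between -0.08 and 0.08 m and z of caster_b_axle in the frame of scrap_bin between 0 and 0.1 m) and not (value of joint wheel_b above 0.2 rad or value of joint wheel_b below -0.2 rad))) and (((distance of caster_c from where it was at the start of the episode below 0.02 m and angle between caster_c's own z axis and vertical between 0.35 and 0.52 rad) and (value of joint wheel_c above 0.2 rad or value of joint wheel_c below -0.2 rad)) or ((x of caster_c_axle in the frame of scrap_bin between -0.105 and 0.105 m and y of caster_c_axle in the frame of scrap_bin between -0.08 and 0.08 m and z of caster_c_axle in the frame of scrap_bin between 0 and 0.1 m) and not (value of joint wheel_c above 0.2 rad or value of joint wheel_c below -0.2 rad))) and not ((x of caster_a_axle in the frame of scrap_bin between -0.105 and 0.105 m and y of caster_a_axle in the frame of scrap_bin between -0.08 and 0.08 m and z of caster_a_axle in the frame of scrap_bin between 0 and 0.1 m) and (x of caster_b_axle in the frame of scrap_bin between -0.105 and 0.105 m and y of caster_b_axle in the frame of scrap_bin between -0.08 and 0.08 m and z of caster_b_axle in the frame of scrap_bin between 0 and 0.1 m)) and not ((x of caster_b_axle in the frame of scrap_bin between -0.105 and 0.105 m and y of caster_b_axle in the frame of scrap_bin between -0.08 and 0.08 m and z of caster_b_axle in the frame of scrap_bin between 0 and 0.1 m) and (x of caster_c_axle in the frame of scrap_bin between -0.105 and 0.105 m and y of caster_c_axle in the frame of scrap_bin between -0.08 and 0.08 m and z of caster_c_axle in the frame of scrap_bin between 0 and 0.1 m)) and not ((x of caster_a_axle in the frame of scrap_bin between -0.105 and 0.105 m and y of caster_a_axle in the frame of scrap_bin between -0.08 and 0.08 m and z of caster_a_axle in the frame of scrap_bin between 0 and 0.1 m) and (x of caster_c_axle in the frame of scrap_bin between -0.105 and 0.105 m and y of caster_c_axle in the frame of scrap_bin between -0.08 and 0.08 m and z of caster_c_axle in the frame of scrap_bin between 0 and 0.1 m)) and linear speed of each of caster_a, caster_b, caster_c below 0.02 m/s); the robot touches nothing.
It fails at once if the sanding block, the tape roll or the bottle is shifted by more than 30 mm or the bottle tips over (distance of any of sanding_block, tape_roll, degreaser from where it was at the start of the episode above 0.03 m or angle between degreaser's own z axis and vertical above 0.5 rad).
It also fails if it takes over 61 s, if anything falls off the work surface, if the arm or the gripper's body presses on something with over 40 N, if the wrist force passes 120 N, or if a joint passes its speed limit or range.

## Working session

There is one attempt and no reset: what is moved stays moved. The work goes in short steps, Python scripts to look and compute and a tool call to move; the robot and the scene stay as the last step left them, time stands still between calls to the robot, and variables do not carry over. Pictures are saved under pics/ and viewed, at most 10 in all, crops included, and the job is handed in when it is done.

Besides the shell and the picture viewer there is one more tool, called after ">>>" as a command line: name --argument value ..., lists and objects as JSON in quotes. step_arm: Moves the arm, as the interface text tells. Its arguments: {"type":"object","properties":{"targets":{"type":"array","items":{"type":"array"}},"grip_force":{"type":"number"}},"required":["targets"]}

```bash
mkdir -p pics; ls; cat > h.py <<'E'
import numpy as np, cv2
from scipy.spatial.transform import Rotation as R
from workcell import *
def ray(cam,px,cal=None):
    c=cal or calibration(cam); K=np.array(c["camera_matrix"]); Rm=np.array(c["R"]); t=np.array(c["t"])
    d=np.array([(px[0]-K[0,2])/K[0,0],(px[1]-K[1,2])/K[1,1],1.])
    if cam=="wrist":
        r=np.hypot(d[0],d[1]); d=np.array([d[0]/r*np.sin(r),d[1]/r*np.sin(r),np.cos(r)]) if r>1e-9 else d
    d=Rm.T@d; return -Rm.T@t, d/np.linalg.norm(d)
def tri(rays):
    A=np.zeros((3,3));b=np.zeros(3)
    for o,d in rays:
        P=np.eye(3)-np.outer(d,d);A+=P;b+=P@o
    X=np.linalg.solve(A,b); return X,[np.linalg.norm(np.cross(X-o,d)) for o,d in rays]
def proj(cam,X,cal=None):
    c=cal or calibration(cam); K=np.array(c["camera_matrix"]); p=np.array(c["R"])@X+np.array(c["t"])
    if cam=="wrist":
        th=np.arctan2(np.hypot(p[0],p[1]),p[2]); n=np.hypot(p[0],p[1]); p=np.array([p[0]/n*th,p[1]/n*th,1])
    else: p=p/p[2]
    return (K@p)[:2]
def save(cam,name,crop=None,s=1):
    im=read_camera(cam)
    o=im if crop is None else im[crop[1]:crop[3],crop[0]:crop[2]]
    cv2.imwrite("pics/"+name,cv2.resize(o[:,:,::-1],None,fx=s,fy=s,interpolation=cv2.INTER_CUBIC)); return im
E
python3 - <<'E'
from h import *
a=read_camera("scene");b=read_camera("top")
cv2.imwrite("pics/a.png",np.vstack([a,b])[:,:,::-1][:, :] if 0 else cv2.resize(np.hstack([a,b])[:,:,::-1],(800,300)))
cv2.imwrite("pics/top.png",cv2.resize(b[:,:,::-1],(800,600)))
cv2.imwrite("pics/scene.png",cv2.resize(a[:,:,::-1],(800,600)))
for c in("scene","top"):
    for q in("caster_a","scrap_bin","rack"):
        print(c,q,[(np.round(x["extent"]).tolist(),round(x["score"],2)) for x in look_for(c,q)])
    for q in("caster_a_axle","caster_a","scrap_bin","lamp_bar","rack"):
        print(c,q,[(np.round(x["at"]).tolist(),round(x["score"],2)) for x in tip_of(c,q)])
print(read_state(),nose_length)
E
```

```text
pics
scene caster_a [([222.0, 192.0, 261.0, 230.0], 0.87), ([206.0, 278.0, 250.0, 329.0], 0.81), ([309.0, 199.0, 351.0, 241.0], 0.8), ([193.0, 217.0, 234.0, 252.0], 0.77), ([225.0, 144.0, 259.0, 176.0], 0.77), ([245.0, 174.0, 287.0, 204.0], 0.75), ([162.0, 158.0, 199.0, 194.0], 0.66)]
scene scrap_bin [([85.0, 208.0, 190.0, 313.0], 0.79)]
scene rack [([180.0, 145.0, 303.0, 283.0], 0.94), ([196.0, 216.0, 234.0, 253.0], 0.51), ([290.0, 140.0, 317.0, 164.0], 0.44)]
scene caster_a_axle [([224.0, 204.0], 0.91), ([180.0, 261.0], 0.74)]
scene caster_a [([298.0, 240.0], 0.91), ([238.0, 209.0], 0.89), ([214.0, 241.0], 0.71), ([177.0, 166.0], 0.69), ([221.0, 337.0], 0.66), ([162.0, 235.0], 0.64), ([195.0, 264.0], 0.57)]
scene scrap_bin [([267.0, 144.0], 0.67), ([236.0, 211.0], 0.47)]
scene lamp_bar [([182.0, 242.0], 0.97), ([200.0, 235.0], 0.24)]
scene rack [([223.0, 240.0], 0.95)]
top caster_a [([276.0, 265.0, 320.0, 308.0], 0.96), ([307.0, 169.0, 341.0, 214.0], 0.95), ([331.0, 97.0, 377.0, 136.0], 0.92), ([261.0, 170.0, 294.0, 214.0], 0.68), ([189.0, 238.0, 238.0, 280.0], 0.68), ([217.0, 170.
[... 495 characters left out ...]
e': 0.9, 'q': array([-1.16789479e+00,  2.63874715e-01,  1.60399084e+00,  1.20553536e-05,
        1.27367858e+00, -3.69023986e-02]), 'joint_vel': array([-8.58658533e-04,  1.23575545e-03,  7.02605545e-05,  2.71095427e-04,
       -2.49774166e-04, -6.88530623e-04]), 'joint_torque': array([-5.48296412e-04, -5.15059841e+01, -3.67731178e+01,  8.11654036e-05,
        5.91635162e-04, -2.79989536e-06]), 'tool_pos': array([ 0.28739073, -0.61076762,  0.30390173]), 'tcp_rot': array([3.06589615e+00, 6.85272660e-01, 3.16723843e-05]), 'wrist_force': array([ 0.35859639,  0.36641559, -0.08566096]), 'torque': array([-0.0002622 ,  0.05499127, -0.02080333]), 'grip_force': 0.0, 'width': 0.9965951702125277} 0.0726
```

View pics/top.png

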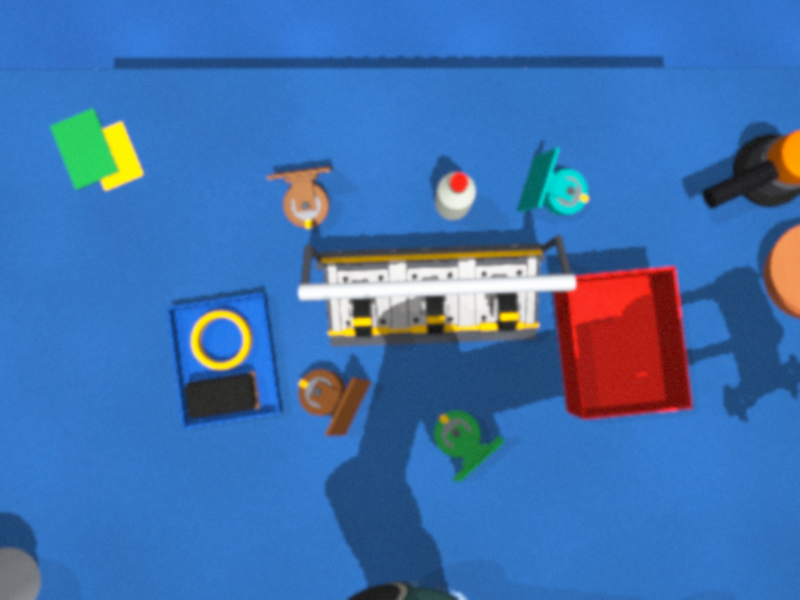

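View pics/scene.png

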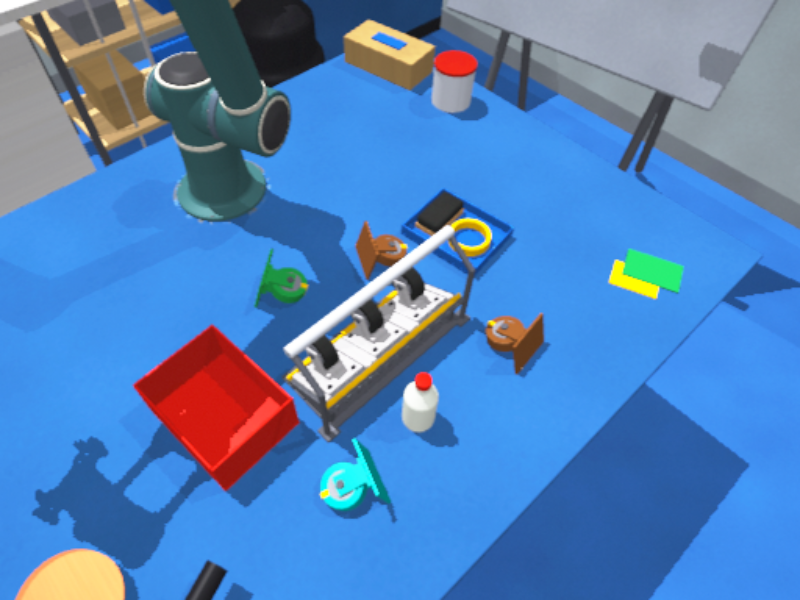

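The top view shows the rack in the middle with three black-wheeled casters on white plates: left (362,310), middle (435,310) and right (508,305), in 800-px pixels. The red bin is to the right at (625,342) and the tray to the left. The look-alikes are loose on the table: brown at (303,200) and (330,395), green at (460,440), turquoise at (560,185). I want only the three in the rack.

```bash
cat >> h.py <<'E'
def T(cols):
    x,y=cols; return tri([ray("scene",x),ray("top",y)])
E
python3 - <<'E'
from h import *
from scipy.ndimage import label, center_of_mass
rc=lambda p:(p[1],p[0])
P={"R":((238,209),(190,321)),"M":((214,241),(189,275)),"L":((195,264),(189,233)),"axR":((224,204),(194,322)),"bar":((182,242),(182,282))}
for k,(s,t) in P.items():
    X,e=T((rc(s),rc(t))); print(k,X.round(3),np.round(e,4))
f=.64
for k,s,t in [("barR",(289,352),(574,283)),("barL",(454,231),(302,293)),
 ("binnear-L",(213,327),(571,416)),("binnearR",(137,385),(691,408)),("binfarL",(296,400),(554,280)),("binfarR",(224,486),(675,268))]:
    X,e=T((np.array(s)*f,np.array(t)*f)); print(k,X.round(3),np.round(e,4))
# yellow marks
im={c:read_camera(c) for c in("scene","top")}
cv2.imwrite("pics/crop.png",np.hstack([cv2.resize(im["top"][150:225,195:355],(400,188),interpolation=2),cv2.resize(im["scene"][135:275,180:310],(400,431),interpolation=2)[:188]]) if 0 else cv2.resize(im["scene"][135:275,180:310][:,:,::-1],(557,600),interpolation=2))
cv2.imwrite("pics/cropt.png",cv2.resize(im["top"][150:225,185:375][:,:,::-1],(760,300),interpolation=2))
E
```

```text
R [ 0.584 -0.136  0.044] [0.0002 0.0002]
M [ 0.587 -0.018  0.053] [0.0013 0.0013]
L [0.585 0.085 0.053] [0.0026 0.0026]
axR [ 0.568 -0.133  0.1  ] [0.0034 0.0034]
bar [ 0.592 -0.024  0.222] [0.0045 0.0045]
barR [ 0.593 -0.208  0.212] [0.003 0.003]
barL [0.584 0.166 0.207] [0.0063 0.0063]
binnear-L [ 0.392 -0.241  0.082] [0.0064 0.0064]
binnearR [ 0.411 -0.411  0.099] [0.0038 0.0038]
binfarL [ 0.607 -0.217  0.074] [0.0024 0.0024]
binfarR [ 0.635 -0.401  0.064] [0.0122 0.0122]
```

View pics/cropt.png

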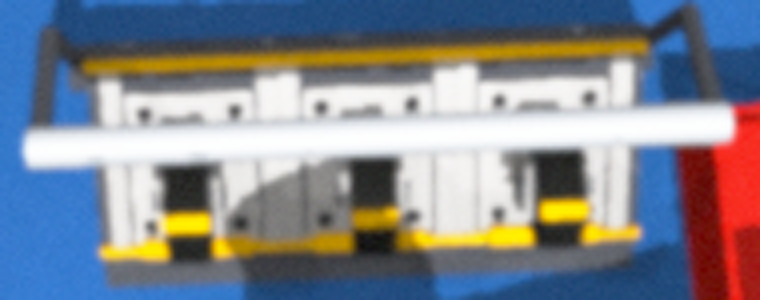

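View pics/crop.png

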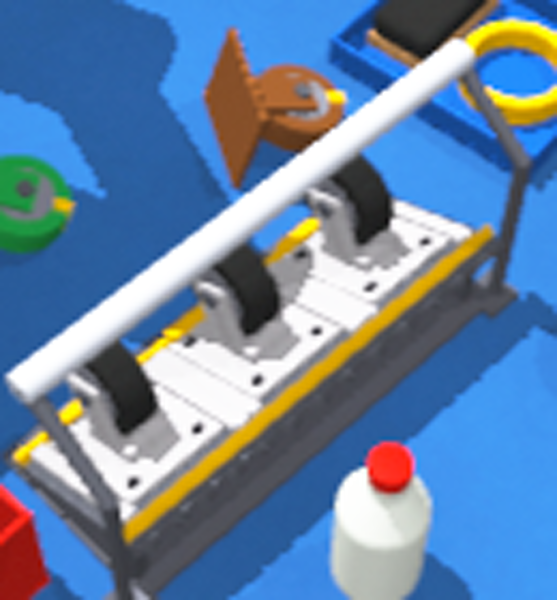

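The crops show three black wheels with yellow marks at about (188,223), (377,216) and (563,210) in the top crop. They sit in three nests under the white bar, so these are the casters I want.

```bash
python3 - <<'E'
from h import *
def atz(px,z):
    o,d=ray("top",px); return o+d*(z-o[2])/d[2]
s=np.sin(np.radians(25));c=np.cos(np.radians(25))
for n,p,z in [("mL",(188,223),.132),("mM",(377,216),.132),("mR",(563,210),.132),("barL",(27,150),.207),("barR",(732,124),.207),("fL",(85,66),.07),("fR",(645,45),.07)]:
    X=atz((185+p[0]/4-.0,150+p[1]/4),z); print(n,X.round(4), "origin" if n[0]=="m" else "", (X+np.array([.0935*s,0,-.0935*c])).round(4))
for p in [(571,416),(691,408),(554,280),(675,268)]: print("bin",atz(np.array(p)*.64,.1).round(3))
st=read_state(); r=R.from_rotvec(st["tcp_rot"]).as_matrix(); print(r.round(3),st["time"])
# wrist camera mount in tool frame
cal=calibration("wrist"); Rm=np.array(cal["R"]);o=-Rm.T@np.array(cal["t"]); print("cam in tool",(r.T@(o-st["tool_pos"])).round(4),(r.T@Rm.T).round(2).tolist(),cal["camera_matrix"])
E
```

```text
mL [0.5424 0.0839 0.132 ] origin [0.5819 0.0839 0.0473]
mM [ 0.546  -0.0257  0.132 ] origin [ 0.5855 -0.0257  0.0473]
mR [ 0.549  -0.1336  0.132 ] origin [ 0.5885 -0.1336  0.0473]
barL [0.5798 0.1649 0.207 ]  [0.6193 0.1649 0.1223]
barR [ 0.5922 -0.2133  0.207 ]  [ 0.6317 -0.2133  0.1223]
fL [0.6417 0.152  0.07  ]  [ 0.6812  0.152  -0.0147]
fR [ 0.6535 -0.1957  0.07  ]  [ 0.693  -0.1957 -0.0147]
bin [ 0.398 -0.231  0.1  ]
bin [ 0.409 -0.414  0.1  ]
bin [ 0.606 -0.209  0.1  ]
bin [ 0.624 -0.396  0.1  ]
[[ 0.905  0.426  0.   ]
 [ 0.426 -0.905 -0.   ]
 [ 0.     0.    -1.   ]] 1.0
cam in tool [ 0.0663 -0.0009 -0.0694] [[-0.0, -0.96, -0.26], [1.0, -0.0, -0.0], [0.0, -0.26, 0.96]] [[297.31863964   0.         258.30386011]
 [  0.         297.31863964 187.2222378 ]
 [  0.           0.           1.        ]]
```

```bash
cat >> h.py <<'E'
PSI=.032; LEAN=np.radians(25)
O={"M":np.array([.5855,-.0250,.0475])}
yv=np.array([-np.sin(PSI),np.cos(PSI),0]); O["L"]=O["M"]+.11*yv; O["R"]=O["M"]-.11*yv
def fr(lean): # tool frame
    cz=np.cos(PSI);sz=np.sin(PSI);Z=R.from_euler("z",PSI).as_matrix()
    return Z@np.array([[np.cos(lean),0,np.sin(lean)],[0,-1,0],[np.sin(lean),0,-np.cos(lean)]])
def axle(k): return O[k]-.056*fr(LEAN)[:,2]
def go(pos,Rt):
    st=read_state();r=R.from_rotvec(st["tcp_rot"]).as_matrix()
    rv=R.from_matrix(r.T@Rt).as_rotvec()
    print("t",round(st["time"],2),"turn",rv.round(4),"deg",round(np.degrees(np.linalg.norm(rv)),1),"then shift mm (target axes)",(1000*Rt.T@(pos-st["tool_pos"])).round(1),"F",st["wrist_force"].round(1),"w",round(85.4*st["width"],1))
E
python3 - <<'E'
from h import *
Rt=fr(np.radians(45))
for k in "RML": go(axle(k)-.17*Rt[:,2],Rt); print(axle(k))
E
```

```text
t 1.0 turn [-0.16    0.7742  0.3866] deg 50.4 then shift mm (target axes) [  61.8 -465.9  182.6] F [-0.2  0.   0.3] w 85.6
[ 0.56536489 -0.13570089  0.09825324]
t 1.0 turn [-0.16    0.7742  0.3866] deg 50.4 then shift mm (target axes) [  61.8 -575.9  182.6] F [-0.2  0.   0.3] w 85.6
[ 0.56184549 -0.0257572   0.09825324]
t 1.0 turn [-0.16    0.7742  0.3866] deg 50.4 then shift mm (target axes) [  61.8 -685.9  182.6] F [-0.2  0.   0.3] w 85.6
[0.55832609 0.08418648 0.09825324]
```

>>> step_arm --targets '[[[-0.02, 0.0968, 0.0483], [0, 0, 0], 60], [[-0.02, 0.0968, 0.0483], [0, 0, 0], 60], [[-0.02, 0.0968, 0.0483], [0, 0, 0], 60], [[-0.02, 0.0968, 0.0483], [0, 0, 0], 60]]'

```text
time: 1.33
tool_pos: [0.2877, -0.6112, 0.3049]
tcp_rot: [-3.052, -0.372, -0.622]
wrist_force: [-0.9, 0.5, -0.3]
width: 0.702
grip_force: 0.0
```

>>> step_arm --targets '[[[-0.02, 0.0968, 0.0483], [0, 0, 0], 60], [[-0.02, 0.0968, 0.0483], [0, 0, 0], 60], [[-0.02, 0.0968, 0.0483], [0, 0, 0], 60], [[-0.02, 0.0968, 0.0483], [0, 0, 0], 60]]'

```text
time: 1.67
tool_pos: [0.287, -0.6114, 0.3048]
tcp_rot: [-2.89, -0.042, -1.205]
wrist_force: [0.7, 0.9, -1.7]
width: 0.704
grip_force: 0.0
```

>>> step_arm --targets '[[[0, 0, 0], [5, -39, 0], 60], [[0, 0, 0], [5, -39, 0], 60], [[0, 0, 0], [5, -39, 0], 60], [[0, 0, 0], [5, -39, 0], 60], [[0, 0, 0], [5, -39, 0], 60]]'

```text
time: 2.08
tool_pos: [0.2986, -0.4137, 0.3213]
tcp_rot: [-2.891, -0.045, -1.197]
wrist_force: [0.4, 0.5, -0.0]
width: 0.702
grip_force: 0.0
```

```bash
python3 - <<'E'
from h import *
Rt=fr(np.radians(45)); go(axle("R")-.17*Rt[:,2],Rt); s=read_state(); print(s["q"].round(2),s["tool_pos"].round(3))
E
```

```text
t 2.08 turn [-0.0001  0.0001 -0.0006] deg 0.0 then shift mm (target axes) [  37.1 -269.3  182.6] F [ 0.4  0.5 -0. ] w 60.0
[-1.39 -0.16  2.17  0.87  1.16 -0.22] [ 0.299 -0.414  0.321]
```

>>> step_arm --targets '[[[0, 0, 0], [8, -40, 0], 60], [[0, 0, 0], [8, -40, 0], 60], [[0, 0, 0], [8, -40, 0], 60], [[0, 0, 0], [8, -40, 0], 60]]'

```text
time: 2.42
tool_pos: [0.3159, -0.253, 0.3442]
tcp_rot: [-2.891, -0.045, -1.198]
wrist_force: [0.3, 0.8, 0.8]
width: 0.701
grip_force: 0.0
```

>>> step_arm --targets '[[[0, 0, 0], [2, -36, 18], 60], [[0, 0, 0], [2, -36, 18], 60], [[0, 0, 0], [1, -37, 18], 60], [[0, 0, 0], [0, 0, 40], 60], [[0, 0, 0], [0, 0, 40], 60]]'

```text
time: 2.83
tool_pos: [0.4124, -0.1413, 0.259]
tcp_rot: [-2.893, -0.057, -1.22]
wrist_force: [2.0, -2.7, 1.1]
width: 0.706
grip_force: 0.0
```

>>> step_arm --targets '[[[0, 0, 0], [0, 0, 38], 50], [[0, 0, 0], [0, 0, 10], 50], [[0, 0, 0], [0, 0, 0], 50]]'

```text
time: 3.08
tool_pos: [0.4449, -0.1394, 0.2159]
tcp_rot: [-2.889, -0.049, -1.189]
wrist_force: [0.2, 0.6, 0.9]
width: 0.588
grip_force: 0.0
```

```bash
python3 - <<'E'
from h import *
Rt=fr(np.radians(45)); go(axle("R")-.17*Rt[:,2],Rt)
cal=calibration("wrist"); im=save("wrist","w1.png",s=1.5)
for k in "RML": print(k,"axle px",proj("wrist",axle(k),cal).round(1),"wheel top px",proj("wrist",axle(k)-.0375*fr(LEAN)[:,2],cal).round(1))
print([(np.round(x["at"]).tolist(),round(x["score"],2)) for x in tip_of("wrist","caster_a_axle")])
E
```

```text
t 3.08 turn [-0.0051  0.0047 -0.0002] deg 0.4 then shift mm (target axes) [ 2.   0.2 -1.5] F [0.2 0.6 0.9] w 50.2
R axle px [260.4 184.7] wheel top px [260.5 180.1]
M axle px [135.5 184.8] wheel top px [116.4 180.6]
L axle px [ 43.5 185.1] wheel top px [ 19.2 181.7]
[]
```

View pics/w1.png

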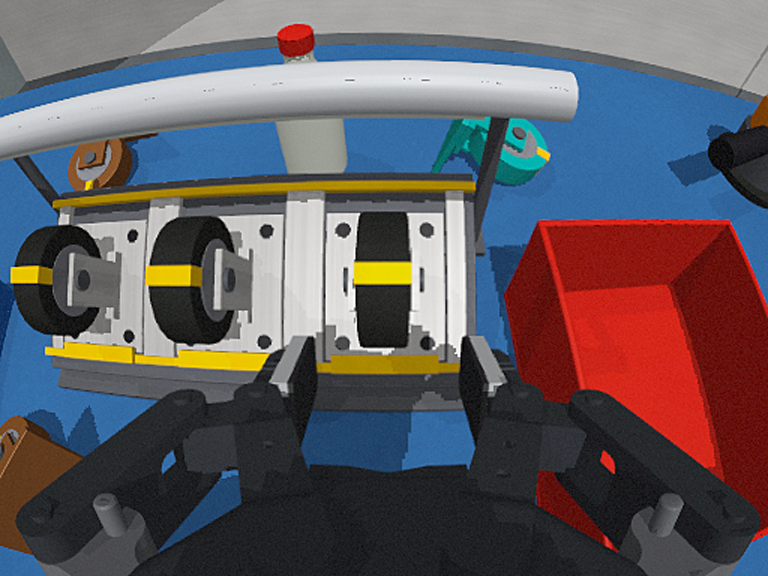

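The picture shows R's mark centred at (382,273), about 3 mm left of the tool axis. M is at (174,275) and L at (32,275), as predicted. The bin is clear on the right. I'll shift and descend astride wheel R.

>>> step_arm --targets '[[[-0.005, 0.005, 0], [1, -3, 20], 50], [[0, 0, 0], [0, 0, 35], 50], [[0, 0, 0], [0, 0, 18], 50], [[0, 0, 0], [0, 0, 5], 50], [[0, 0, 0], [0, 0, 0], 50]]'

```text
time: 3.6
tool_pos: [0.5014, -0.1377, 0.1655]
tcp_rot: [-2.891, -0.042, -1.208]
wrist_force: [0.2, -0.1, 0.0]
width: 0.582
grip_force: 0.0
```

```bash
python3 - <<'E'
from h import *
Rt=fr(np.radians(45)); go(axle("R")-.09*Rt[:,2]+.003*yv,Rt)
im=save("wrist","w2.png",(130,110,390,305),3)
E
```

```text
t 3.6 turn [ 0.0055 -0.0062 -0.0007] deg 0.5 then shift mm (target axes) [-2.3 -3.   2.8] F [ 0.2 -0.1  0. ] w 49.7
```

View pics/w2.png

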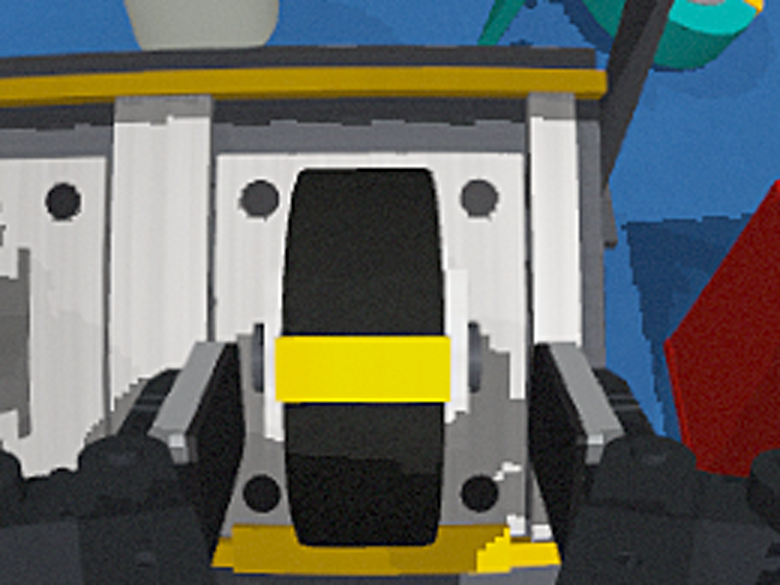

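Wheel R's mark is centred at (362,369) and the gap between the pads at (388,400), so I shift about 3.5 mm further left. Then I close gently.

>>> step_arm --targets '[[[0, 0, 0], [-1, -3.5, 2], 45], [[0, 0, 0], [0, 0, 0], 36], [[0, 0, 0], [0, 0, 0], 32]]'

```text
time: 3.9
tool_pos: [0.5014, -0.1337, 0.1638]
tcp_rot: [-2.892, -0.043, -1.21]
wrist_force: [-0.5, 0.2, 0.4]
width: 0.378
grip_force: 0.0
```

```bash
python3 - <<'E'
from h import *
Rt=fr(np.radians(45)); go(axle("R")-.09*Rt[:,2]+.003*yv,Rt)
im=save("wrist","w3.png",(180,160,330,290),3)
E
```

```text
t 3.9 turn [ 0.0059 -0.007   0.0004] deg 0.5 then shift mm (target axes) [-1.2  1.   1.6] F [-0.5  0.2  0.4] w 32.3
```

View pics/w3.png

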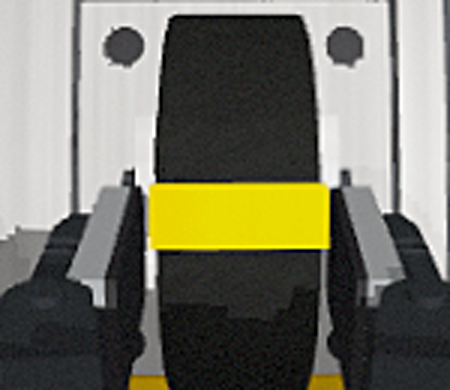

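The pads now sit evenly about the wheel, with the mark centred at (240,216). I close at 20 N.

>>> step_arm --targets '[[[0, 0, 0], [0, 0, 0], 24], [[0, 0, 0], [0, 0, 0], 22], [[0, 0, 0], [0, 0, 0], 20], [[0, 0, 0], [0, 0, 0], 20]]' --grip_force 20

```text
time: 4.28
tool_pos: [0.5015, -0.134, 0.1636]
tcp_rot: [-2.892, -0.043, -1.209]
wrist_force: [-8.8, -1.3, 7.6]
width: 0.297
grip_force: 23.6
```

>>> step_arm --targets '[[[0, 0, 0], [0, 0, -1], 20], [[0, 0, 0], [0, 0, 0], 20]]'

```text
time: 4.45
tool_pos: [0.5003, -0.1336, 0.1632]
tcp_rot: [-2.893, -0.043, -1.206]
wrist_force: [-4.4, -1.0, 0.9]
width: 0.299
grip_force: 22.5
```

>>> step_arm --targets '[[[0, -0.035, 0], [3.1, 0, 0], 20], [[0, -0.035, 0], [3.1, 0, 0], 20], [[0, 0, 0], [0, 0, 0], 20]]'

```text
time: 4.7
tool_pos: [0.5057, -0.1334, 0.1682]
tcp_rot: [-2.935, -0.047, -1.104]
wrist_force: [-2.5, -2.1, -4.7]
width: 0.299
grip_force: 22.0
```

>>> step_arm --targets '[[[0, -0.035, 0], [3.1, 0, 0], 20], [[0, -0.035, 0], [3.1, 0, 0], 20], [[0, 0, 0], [0, 0, 0], 20]]'

```text
time: 4.95
tool_pos: [0.5104, -0.1329, 0.172]
tcp_rot: [-2.971, -0.048, -1.002]
wrist_force: [-1.2, -1.1, -4.1]
width: 0.298
grip_force: 21.7
```

```bash
python3 - <<'E'
from h import *
s=read_state(); r=R.from_rotvec(s["tcp_rot"]).as_matrix(); print("F tool",(r.T@s["wrist_force"]).round(1),"M tool",(r.T@s["torque"]).round(3))
Rt=fr(np.radians(37)); go(axle("R")-.09*Rt[:,2]+.002*yv,Rt)
E
```

```text
F tool [-3.5  1.   2.5] M tool [-0.264 -1.048  0.12 ]
t 4.95 turn [ 0.0038 -0.0045  0.0016] deg 0.3 then shift mm (target axes) [-0.6  2.6  1.9] F [-1.2 -1.1 -4.1] w 25.4
```

>>> step_arm --targets '[[[0, -0.035, 0], [3.1, 0, 0], 20], [[0, -0.035, 0], [3.1, 0, 0], 20], [[0, 0, 0], [0, 0, 0], 20]]'

```text
time: 5.2
tool_pos: [0.5154, -0.1325, 0.1755]
tcp_rot: [-3.004, -0.048, -0.898]
wrist_force: [0.5, -1.5, -5.6]
width: 0.297
grip_force: 21.6
```

```bash
python3 - <<'E'
from h import *
s=read_state(); r=R.from_rotvec(s["tcp_rot"]).as_matrix(); print("F tool",(r.T@s["wrist_force"]).round(1),"M tool",(r.T@s["torque"]).round(3))
Rt=fr(np.radians(33)); go(axle("R")-.09*Rt[:,2]+.002*yv,Rt)
im=save("wrist","w4.png",(130,110,390,305),3)
E
```

```text
F tool [-2.7  1.5  5. ] M tool [-0.189 -0.757  0.037]
t 5.2 turn [ 0.003  -0.0048  0.0008] deg 0.3 then shift mm (target axes) [-0.2  2.8  1.9] F [ 0.5 -1.5 -5.6] w 25.4
```

View pics/w4.png

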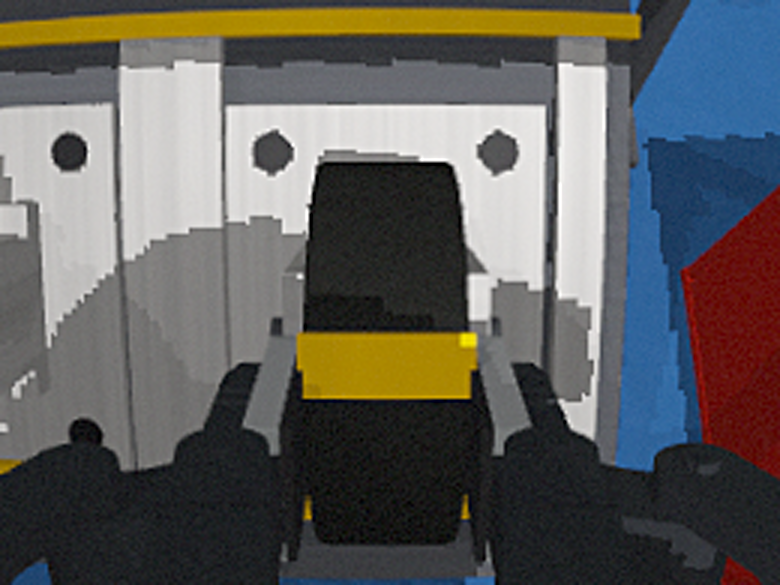

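The mark kept its place relative to the pads at (387,366), and the plate did not move, with only about 3 N of drag. So R runs freely. I finish its turn, release and retreat.

>>> step_arm --targets '[[[0, -0.035, 0], [3.1, 0, 0.5], 20], [[0, -0.035, 0], [3.1, 0, 0.5], 20], [[0, -0.035, 0], [3.1, 0, 0], 20], [[0, -0.035, 0], [3.1, 0, 0], 20], [[0, 0, 0], [0, 0, 0], 20]]'

```text
time: 5.67
tool_pos: [0.5261, -0.132, 0.1805]
tcp_rot: [-3.06, -0.048, -0.684]
wrist_force: [-4.8, -3.2, 6.2]
width: 0.299
grip_force: 23.4
```

>>> step_arm --targets '[[[0, 0, 0], [0, 0, 0], 28], [[0, 0, 0], [0, 0, 0], 34], [[0, 0, 0], [0, 0, 0], 50], [[0, 0, 0], [0, 0, 0], 50]]'

```text
time: 6.0
tool_pos: [0.526, -0.1325, 0.1808]
tcp_rot: [-3.062, -0.045, -0.687]
wrist_force: [-0.1, -0.6, -0.6]
width: 0.582
grip_force: 0.0
```

>>> step_arm --targets '[[[0, 0, 0], [0, 0, -10], 50], [[0, 0, 0], [0, 0, -35], 50], [[0, 0.09, 0], [-2, 0, -35], 50], [[0, 0.09, 0], [0, 0, 0], 50], [[0, 0.09, 0], [0, 0, 0], 50]]'

```text
time: 6.42
tool_pos: [0.4915, -0.1345, 0.2576]
tcp_rot: [-2.937, -0.046, -1.11]
wrist_force: [0.7, 1.6, -0.0]
width: 0.587
grip_force: 0.0
```

```bash
python3 - <<'E'
from h import *
Rt=fr(np.radians(45)); go(axle("M")-.17*Rt[:,2],Rt)
read_camera("wrist"); im=save("wrist","w5.png",s=1.5)
E
```

```text
t 6.42 turn [0.0092 0.0631 0.0032] deg 3.7 then shift mm (target axes) [ -60.5 -106.4   -5.2] F [ 0.7  1.6 -0. ] w 50.2
```

View pics/w5.png

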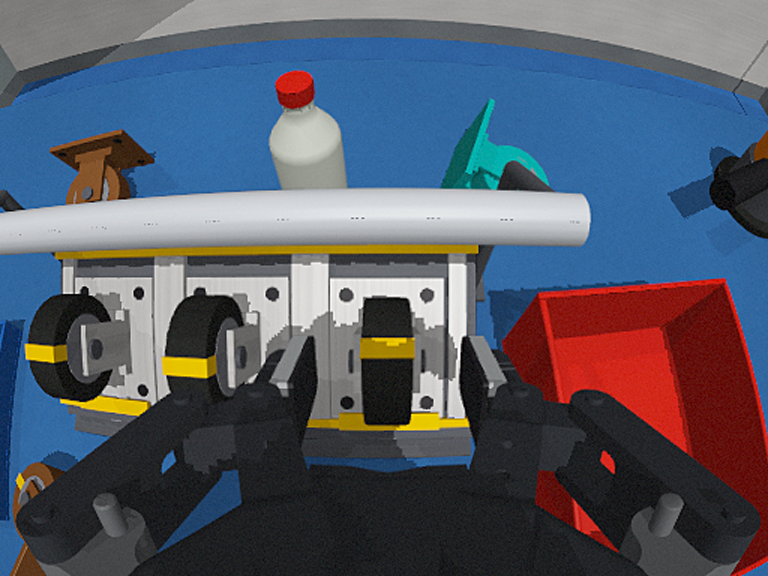

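R's mark now sits higher on the wheel at (388,347), so it is turned and the caster is seated. Next is M.

>>> step_arm --targets '[[[0.009, 0.063, 0.003], [0, 0, -10], 50], [[0, 0, 0], [-20, -35, 0], 50], [[0, 0, 0], [-20, -35, 0], 50], [[0, 0, 0], [-20, -36, 5], 50], [[0, 0, 0], [0, 0, 0], 50]]'

```text
time: 6.93
tool_pos: [0.4471, -0.0277, 0.2195]
tcp_rot: [-2.894, -0.053, -1.16]
wrist_force: [-0.8, 0.2, 0.3]
width: 0.586
grip_force: 0.0
```

```bash
cat >> h.py <<'E'
def mark(k):
    cal=calibration("wrist"); im=read_camera("wrist"); p=proj("wrist",axle(k)-.0375*fr(LEAN)[:,2],cal)
    hsv=cv2.cvtColor(im,cv2.COLOR_RGB2HSV); m=cv2.inRange(hsv,(20,150,80),(35,255,255))
    n,l,s,c=cv2.connectedComponentsWithStats(m)
    for i in range(1,n):
        if s[i,4]>80 and abs(c[i][1]-p[1])<40 and abs(c[i][0]-p[0])<40: print("mark",c[i].round(1),s[i].tolist(),"pred",p.round(1))
E
python3 - <<'E'
from h import *
Rt=fr(np.radians(45)); go(axle("M")-.17*Rt[:,2],Rt); mark("M")
E
```

```text
t 6.93 turn [-0.012   0.0229  0.    ] deg 1.5 then shift mm (target axes) [-4.6  1.8 -3.1] F [-0.8  0.2  0.3] w 50.1
mark [258.  189.5] [239, 182, 39, 16, 619] pred [264.1 186.6]
```

>>> step_arm --targets '[[[-0.008, 0.02, 0], [-4, -2, 20], 50], [[0, 0, 0], [0, 0, 35], 50], [[0, 0, 0], [0, 0, 17], 50], [[0, 0, 0], [0, 0, 5], 45], [[0, 0, 0], [0, 0, 0], 40]]'

```text
time: 7.4
tool_pos: [0.4935, -0.0291, 0.1757]
tcp_rot: [-2.887, -0.042, -1.195]
wrist_force: [-1.0, -0.4, -0.2]
width: 0.473
grip_force: 0.0
```

```bash
python3 - <<'E'
from h import *
Rt=fr(np.radians(45)); go(axle("M")-.09*Rt[:,2],Rt); mark("M")
E
```

```text
t 7.4 turn [-0.003   0.0005 -0.0044] deg 0.3 then shift mm (target axes) [-6.4 -1.1 13.1] F [-1.  -0.4 -0.2] w 40.4
mark [249.6 233. ] [223, 223, 54, 21, 1120] pred [257.9 228.7]
```

>>> step_arm --targets '[[[0, 0, 0], [-5.5, -4.8, 0], 42], [[0, 0, 0], [0, 0, 8], 40], [[0, 0, 0], [0, 0, 4], 36], [[0, 0, 0], [0, 0, 0], 34]]'

```text
time: 7.78
tool_pos: [0.4975, -0.024, 0.1647]
tcp_rot: [-2.886, -0.042, -1.2]
wrist_force: [0.4, 0.2, -0.4]
width: 0.401
grip_force: 0.0
```

```bash
python3 - <<'E'
from h import *
Rt=fr(np.radians(45)); go(axle("M")-.09*Rt[:,2],Rt); mark("M")
E
```

```text
t 7.78 turn [-0.0023 -0.0027 -0.0038] deg 0.3 then shift mm (target axes) [-1.6  3.8  2.5] F [ 0.4  0.2 -0.4] w 34.2
mark [259.5 232.9] [230, 222, 60, 23, 1350] pred [268.2 228.6]
```

>>> step_arm --targets '[[[0, 0, 0], [0, 0, 0], 26], [[0, 0, 0], [0, 0, 0], 22], [[0, 0, 0], [0, 0, -1], 20], [[0, 0, 0], [0, 0, 0], 20], [[0, 0, 0], [0, 0, 0], 20]]' --grip_force 20

```text
time: 8.25
tool_pos: [0.496, -0.0237, 0.1648]
tcp_rot: [-2.887, -0.044, -1.199]
wrist_force: [2.5, -0.4, -4.5]
width: 0.296
grip_force: 20.2
```

>>> step_arm --targets '[[[0, -0.035, 0], [3.1, 0, 0], 20], [[0, -0.035, 0], [3.1, 0, 0], 20], [[0, 0, 0], [0, 0, 0], 20]]'

```text
time: 8.5
tool_pos: [0.4991, -0.0227, 0.1675]
tcp_rot: [-2.908, -0.05, -1.141]
wrist_force: [-1.4, -5.4, -1.7]
width: 0.296
grip_force: 21.4
```

>>> step_arm --targets '[[[0, -0.035, 0], [3.1, 0, 0], 20], [[0, -0.035, 0], [3.1, 0, 0], 20], [[0, 0, 0], [0, 0, 0], 20]]'

```text
time: 8.75
tool_pos: [0.5033, -0.0223, 0.1713]
tcp_rot: [-2.937, -0.051, -1.061]
wrist_force: [-7.5, -10.4, 3.2]
width: 0.301
grip_force: 23.0
```

```bash
python3 - <<'E'
from h import *
s=read_state(); r=R.from_rotvec(s["tcp_rot"]).as_matrix(); print("F tool",(r.T@s["wrist_force"]).round(1),"M tool",(r.T@s["torque"]).round(3))
Rt=fr(np.radians(37)); go(axle("M")-.09*Rt[:,2],Rt); mark("M")
E
```

```text
F tool [-4.  10.1 -7.5] M tool [-2.249 -1.351 -0.059]
t 8.75 turn [-0.0083 -0.0476  0.0002] deg 2.8 then shift mm (target axes) [2.7 5.3 3.6] F [ -7.5 -10.4   3.2] w 25.7
mark [258.3 232.9] [229, 222, 60, 23, 1313] pred [272.3 235.1]
```

>>> step_arm --targets '[[[0, -0.035, 0], [3.1, 0, 0], 20], [[0, 0, 0], [0, 0, 0], 20]]'

```text
time: 8.97
tool_pos: [0.5057, -0.0219, 0.1735]
tcp_rot: [-2.954, -0.051, -1.009]
wrist_force: [-9.8, -10.9, 2.8]
width: 0.3
grip_force: 23.7
```

```bash
python3 - <<'E'
from h import *
s=read_state(); r=R.from_rotvec(s["tcp_rot"]).as_matrix(); print("F tool",(r.T@s["wrist_force"]).round(1),"M tool",(r.T@s["torque"]).round(3))
Rt=fr(np.radians(35)); go(axle("M")-.09*Rt[:,2],Rt)
im=save("wrist","w6.png",(130,110,390,305),3)
E
```

```text
F tool [-6.3 10.5 -8.5] M tool [-2.249 -1.366  0.029]
t 8.97 turn [-0.0096 -0.0479 -0.0007] deg 2.8 then shift mm (target axes) [2.7 5.6 3.8] F [ -9.8 -10.9   2.8] w 25.7
```

View pics/w6.png

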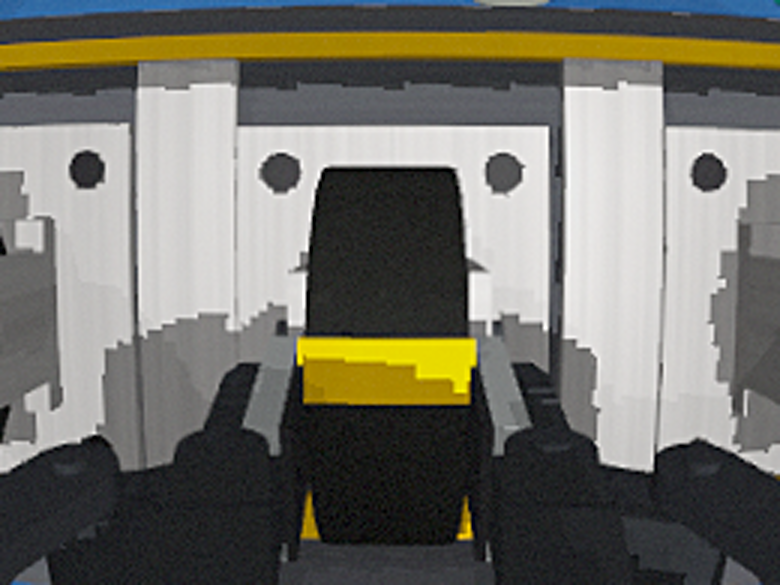

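>>> step_arm --targets '[[[0, -0.035, 0], [3.1, 0, 0.5], 20], [[0, 0, 0], [0, 0, 0], 20]]'

```text
time: 9.18
tool_pos: [0.5077, -0.0218, 0.1746]
tcp_rot: [-2.971, -0.052, -0.955]
wrist_force: [-16.4, -13.0, 9.2]
width: 0.297
grip_force: 25.2
```

>>> step_arm --targets '[[[0, -0.035, 0], [3.1, 0, 0], 20], [[0, 0, 0], [0, 0, 0], 20]]'

```text
time: 9.35
tool_pos: [0.5097, -0.0215, 0.176]
tcp_rot: [-2.988, -0.053, -0.901]
wrist_force: [-14.5, -13.1, 9.4]
width: 0.3
grip_force: 26.0
```

```bash
python3 - <<'E'
from h import *
s=read_state(); r=R.from_rotvec(s["tcp_rot"]).as_matrix(); print("F tool",(r.T@s["wrist_force"]).round(1),"M tool",(r.T@s["torque"]).round(3))
Rt=fr(np.radians(31)); go(axle("M")-.09*Rt[:,2],Rt); mark("M")
im=save("wrist","w7.png",(130,110,390,305),3)
E
```

```text
F tool [ -7.2  12.4 -16.2] M tool [-2.253 -1.62   0.139]
t 9.35 turn [-0.0113 -0.0447  0.0005] deg 2.6 then shift mm (target axes) [4.5 5.9 3.4] F [-14.5 -13.1   9.4] w 25.6
mark [258.5 234.8] [229, 223, 60, 24, 1318] pred [273.8 239.7]
```

View pics/w7.png

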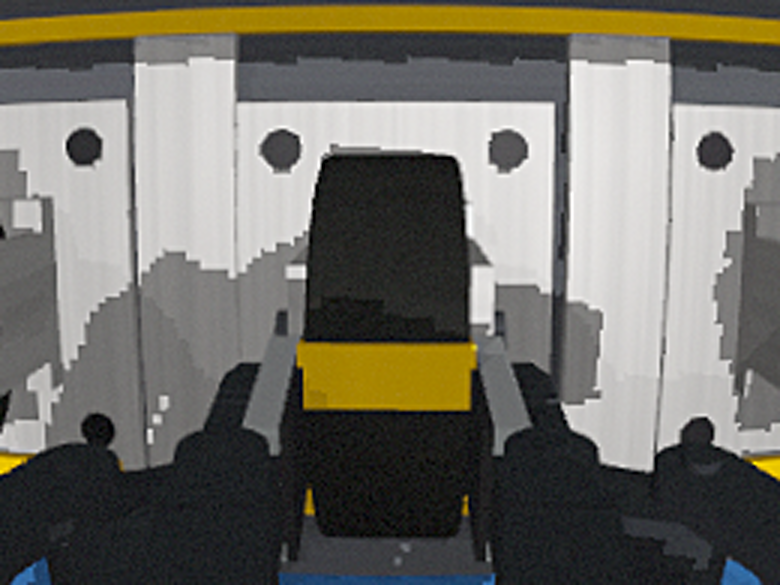

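>>> step_arm --targets '[[[0, 0, 0], [0, 1.2, -2], 20], [[0, 0, 0], [0, 0, 0], 20]]'

```text
time: 9.62
tool_pos: [0.5081, -0.0222, 0.1765]
tcp_rot: [-2.987, -0.052, -0.901]
wrist_force: [2.4, -4.8, -7.3]
width: 0.3
grip_force: 22.3
```

```bash
cat >> h.py <<'E'
def F():
    s=read_state(); r=R.from_rotvec(s["tcp_rot"]).as_matrix(); print("F tool",(r.T@s["wrist_force"]).round(1),"M tool",(r.T@s["torque"]).round(3))
def ang(k,px,dy=0):
    o,d=ray("wrist",px); f=fr(LEAN); a=axle(k)
    po=f.T@(o-a); pd=f.T@d; A=pd[0]**2+pd[2]**2;B=po[0]*pd[0]+po[2]*pd[2];C=po[0]**2+po[2]**2-.0375**2
    D=B*B-A*C; t=(-B-np.sqrt(D))/A if D>0 else -B/A; X=po+t*pd; return np.arctan2(X[0],-X[2]),X.round(4)
E
python3 - <<'E'
from h import *
F(); s=read_state(); print(s["tool_pos"],s["tcp_rot"]); mark("M"); print(ang("M",(258.5,234.8)))
E
```

```text
F tool [-2.2  4.9  7.2] M tool [-0.833 -0.506 -0.065]
[ 0.5081343  -0.02219104  0.17645174] [-2.98709551 -0.05154473 -0.90115457]
mark [258.5 234.8] [229, 223, 60, 24, 1320] pred [272.6 236.5]
(np.float64(0.02448491575620171), array([ 0.0009, -0.0067, -0.0375]))
```

```bash
cat >> h.py <<'E'
def calat(pos,rv):
    st=read_state();cal=calibration("wrist");Rm=np.array(cal["R"]);o=-Rm.T@np.array(cal["t"])
    r=R.from_rotvec(st["tcp_rot"]).as_matrix(); oc=r.T@(o-st["tool_pos"]); Rc=Rm@r
    r2=R.from_rotvec(rv).as_matrix(); o2=np.array(pos)+r2@oc; R2=Rc@r2.T
    return dict(camera_matrix=cal["camera_matrix"],R=R2,t=-R2@o2)
E
sed -i 's/def ang(k,px,dy=0):/def ang(k,px,cal=None):/; s/o,d=ray("wrist",px); f=fr/o,d=ray("wrist",px,cal); f=fr/' h.py
python3 - <<'E'
from h import *
for n,k,p,rv,px in [("R0far","R",(.4449,-.1394,.2159),(-2.889,-.049,-1.189),(255,182)),("R0","R",(.5014,-.1337,.1638),(-2.892,-.043,-1.21),(260,232)),("R.21","R",(.5154,-.1325,.1755),(-3.004,-.048,-.898),(259,232)),
 ("Rend","R",(.4915,-.1345,.2576),(-2.937,-.046,-1.11),(388/1.5,347/1.5)),("Mthen","M",(.4915,-.1345,.2576),(-2.937,-.046,-1.11),(187/1.5,367/1.5)),
 ("M0far","M",(.4471,-.0277,.2195),(-2.894,-.053,-1.16),(258,189.5)),("M0","M",(.4975,-.024,.1647),(-2.886,-.042,-1.2),(259.5,232.9)),("Mnow","M",(.5081,-.0222,.1765),(-2.987,-.0515,-.901),(258.5,234.8)),
 ("M8.75","M",(.5033,-.0223,.1713),(-2.937,-.051,-1.061),(258.3,232.9))]:
    print(n,ang(k,px,calat(p,rv)))
E
```

```text
R0far (np.float64(-0.032274331568266604), array([-0.0012, -0.0039, -0.0375]))
R0 (np.float64(-0.03330236657443154), array([-0.0012, -0.0037, -0.0375]))
R.21 (np.float64(0.14659829933857121), array([ 0.0055, -0.0051, -0.0371]))
Rend (np.float64(0.39902552431524996), array([ 0.0146, -0.0027, -0.0346]))
Mthen (np.float64(0.04522892645706358), array([ 0.0017, -0.0015, -0.0375]))
M0far (np.float64(-0.05228492609946452), array([-0.002 , -0.0043, -0.0374]))
M0 (np.float64(-0.05084398714375208), array([-0.0019, -0.0041, -0.0375]))
Mnow (np.float64(0.021087196706308205), array([ 0.0008, -0.0066, -0.0375]))
M8.75 (np.float64(0.03105487951148259), array([ 0.0012, -0.0065, -0.0375]))
```

The mark geometry shows R at about 0.35 rad. M followed for only about 0.08 rad and then slipped, with force rising to 16 N, so M is the one that binds. I leave M at its stop, release, and turn L before removing M. That makes 11 pictures viewed, one over the limit of 10, so from here I work from numbers only.

>>> step_arm --targets '[[[0, -0.02, 0], [2.5, 0.5, 0], 20], [[0, 0, 0], [0, 0, 0], 20], [[0, 0, 0], [0, 0, 0], 30], [[0, 0, 0], [0, 0, 0], 45], [[0, 0, 0], [0, 0, 0], 50]]'

```text
time: 10.08
tool_pos: [0.5123, -0.0225, 0.1802]
tcp_rot: [-2.996, -0.052, -0.878]
wrist_force: [-1.0, -0.1, 0.6]
width: 0.58
grip_force: 0.0
```

>>> step_arm --targets '[[[0, 0, 0], [0, 0, -15], 50], [[0, 0, 0], [0, 0, -40], 50], [[0, 0, 0], [0, 0, -40], 50], [[0, 0.09, 0], [0, 0, 0], 50], [[0, 0.09, 0], [0, 0, 0], 50]]'

```text
time: 10.5
tool_pos: [0.4629, -0.0257, 0.2658]
tcp_rot: [-2.898, -0.051, -1.161]
wrist_force: [0.2, 1.2, -0.6]
width: 0.587
grip_force: 0.0
```

```bash
cat >> h.py <<'E'
def marks():
    s0=read_state(); cal=calibration("wrist"); im=read_camera("wrist")
    hsv=cv2.cvtColor(im,cv2.COLOR_RGB2HSV); m=cv2.inRange(hsv,(20,150,80),(35,255,255))
    n,l,s,c=cv2.connectedComponentsWithStats(m)
    for k in O:
        p=proj("wrist",axle(k)-.0375*fr(LEAN)[:,2],cal); B=[i for i in range(1,n) if s[i,4]>60 and np.hypot(*(c[i]-p))<35]
        for i in B: print(k,"px",c[i].round(1),s[i].tolist(),"pred",p.round(1),"ang",ang(k,c[i],cal))
E
python3 - <<'E'
from h import *
Rt=fr(np.radians(45)); marks(); go(axle("L")-.17*Rt[:,2],Rt)
E
```

```text
M px [257.3 230. ] [241, 224, 34, 13, 436] pred [264.7 230.6] ang (np.float64(0.01446554074660913), array([ 0.0005, -0.006 , -0.0375]))
L px [136.1 228.9] [120, 223, 34, 13, 409] pred [137.9 227.9] ang (np.float64(-0.023451424591590525), array([-0.0009, -0.0018, -0.0375]))
R px [381.2 216.9] [365, 211, 34, 16, 397] pred [390.2 228.1] ang (np.float64(0.2691110473839642), array([ 0.01  , -0.0084, -0.0362]))
t 10.55 turn [-0.0095  0.0273 -0.0017] deg 1.7 then shift mm (target axes) [ -42.2 -106.1   16.8] F [-0.8  0.7 -3.1] w 49.9
```

>>> step_arm --targets '[[[-0.006, 0.025, 0], [-10, 0, 0], 50], [[0, 0, 0], [-11, -36, 0], 50], [[0, 0, 0], [-11, -36, 0], 50], [[0, 0, 0], [-10, -35, 5], 50], [[0, 0, 0], [0, 0, 10], 50]]'

```text
time: 10.97
tool_pos: [0.446, 0.0336, 0.2294]
tcp_rot: [-2.904, -0.043, -1.159]
wrist_force: [-0.1, -0.2, 0.4]
width: 0.585
grip_force: 0.0
```

```bash
python3 - <<'E'
from h import *
Rt=fr(np.radians(45)); marks(); go(axle("L")-.09*Rt[:,2],Rt)
E
```

```text
M px [334.3 192.6] [315, 185, 40, 17, 553] pred [343.6 193.2] ang (np.float64(0.014317599995134732), array([ 0.0005, -0.0073, -0.0375]))
L px [192.  195.1] [173, 188, 39, 15, 576] pred [196.1 193.8] ang (np.float64(-0.024615665712860134), array([-0.0009, -0.0031, -0.0375]))
R px [448.9 181.3] [433, 175, 34, 17, 378] pred [459.6 192. ] ang (np.float64(0.2521375651752854), array([ 0.0094, -0.0111, -0.0363]))
t 11.02 turn [-0.0014  0.0273 -0.0016] deg 1.6 then shift mm (target axes) [-11.8 -47.5  81.9] F [-0.5 -0.2 -0.5] w 49.8
```

>>> step_arm --targets '[[[0, 0.026, 0], [-4, -13, 0], 50], [[0, 0, 0], [-4, -13, 0], 50], [[0, 0, 0], [-3, -12, 0], 50], [[0, 0, 0], [0, -12, 0], 50], [[0, 0, 0], [0, 0, 0], 50]]'

```text
time: 11.43
tool_pos: [0.443, 0.0832, 0.2257]
tcp_rot: [-2.894, -0.042, -1.19]
wrist_force: [-0.1, 0.3, -0.7]
width: 0.581
grip_force: 0.0
```

```bash
python3 - <<'E'
from h import *
Rt=fr(np.radians(45)); marks(); go(axle("L")-.09*Rt[:,2],Rt)
E
```

```text
M px [392.7 191.8] [374, 185, 38, 16, 502] pred [402.5 192.3] ang (np.float64(0.012962626514834995), array([ 0.0005, -0.0089, -0.0375]))
L px [257.1 194.9] [239, 187, 37, 16, 557] pred [263.  193.3] ang (np.float64(-0.030851768303604706), array([-0.0012, -0.0042, -0.0375]))
R px [487.3 181.5] [474, 175, 29, 17, 296] pred [497.4 191.1] ang (np.float64(0.2446835294738189), array([ 0.0091, -0.0129, -0.0364]))
t 11.48 turn [ 0.0008  0.0053 -0.0021] deg 0.3 then shift mm (target axes) [-8.6  2.3 81.6] F [ 0.3  0.1 -0.5] w 49.9
```

>>> step_arm --targets '[[[0, 0, 0], [-7.5, -5, 10], 50], [[0, 0, 0], [0, 0, 25], 50], [[0, 0, 0], [0, 0, 25], 50], [[0, 0, 0], [0, 0, 10], 45], [[0, 0, 0], [0, 0, 0], 40]]'

```text
time: 11.9
tool_pos: [0.488, 0.0832, 0.1748]
tcp_rot: [-2.898, -0.042, -1.172]
wrist_force: [-0.2, -0.9, -0.4]
width: 0.471
grip_force: 0.0
```

```bash
python3 - <<'E'
from h import *
Rt=fr(np.radians(45)); mark("L"); go(axle("L")-.09*Rt[:,2],Rt)
E
```

```text
mark [254.5 225. ] [227, 215, 55, 21, 1130] pred [262.4 222.6]
t 11.95 turn [-0.0023  0.0156 -0.006 ] deg 1.0 then shift mm (target axes) [-4.6  1.4 14.6] F [ 0.   0.2 -0.5] w 40.0
```

>>> step_arm --targets '[[[0, 0.012, 0.003], [-3.5, -2.5, 0], 40], [[0, 0, 0], [0, 0, 7], 38], [[0, 0, 0], [0, 0, 5], 35], [[0, 0, 0], [0, 0, 0], 34]]'

```text
time: 12.28
tool_pos: [0.4931, 0.0819, 0.1728]
tcp_rot: [-2.884, -0.045, -1.176]
wrist_force: [0.7, -0.2, -0.4]
width: 0.393
grip_force: 0.0
```

```bash
python3 - <<'E'
from h import *
Rt=fr(np.radians(45)); marks(); mark("L"); go(axle("L")-.09*Rt[:,2],Rt)
E
```

```text
M px [440.6 224.5] [416, 214, 50, 22, 916] pred [454.3 224.5] ang (np.float64(0.01452395507850297), array([ 0.0005, -0.0102, -0.0375]))
L px [252.5 233.5] [224, 223, 57, 22, 1230] pred [261.  231.3] ang (np.float64(-0.029596311028955113), array([-0.0011, -0.0042, -0.0375]))
mark [252.5 233. ] [224, 223, 57, 21, 1176] pred [261.1 230.8]
t 12.38 turn [-0.0133  0.0111 -0.0063] deg 1.1 then shift mm (target axes) [-6.2 -0.1  9. ] F [-1.   0.6  0.7] w 33.7
```

```bash
python3 - <<'E'
from h import *
s=read_state(); print(s["q"].round(3),s["joint_vel"].round(3),s["tool_pos"],s["tcp_rot"])
E
```

```text
[ 0.155 -0.215  2.525 -0.888  0.094  2.551] [ 0.004 -0.001  0.004 -0.001  0.002  0.001] [0.49273045 0.08198955 0.17261018] [-2.88411042 -0.04508204 -1.17555903]
```

>>> step_arm --targets '[[[0, 0, 0], [0, -3.5, 0], 36], [[0, 0, 0], [0, 0, 0], 36]]'

```text
time: 12.55
tool_pos: [0.4925, 0.0854, 0.1735]
tcp_rot: [-2.884, -0.047, -1.173]
wrist_force: [-0.2, -0.0, 0.2]
width: 0.427
grip_force: 0.0
```

```bash
python3 - <<'E'
from h import *
Rt=fr(np.radians(45)); mark("L"); go(axle("L")-.09*Rt[:,2],Rt)
s=read_state(); print(s["q"].round(3),s["joint_vel"].round(3),s["tool_pos"],s["tcp_rot"])
E
```

```text
mark [260.4 233. ] [233, 223, 56, 21, 1168] pred [268.4 230.8]
t 12.6 turn [-0.0151  0.0124 -0.0054] deg 1.2 then shift mm (target axes) [-6.7  3.3  9.7] F [ 0.3 -0.5  0.7] w 36.1
[ 0.164 -0.215  2.523 -0.883  0.1    2.551] [-0.002  0.003  0.002 -0.003 -0.003 -0.002] [0.49247679 0.08537143 0.17348198] [-2.88364224 -0.04733409 -1.17320625]
```

Joint 6 is at its limit and joint 5 is near singular at this 45° lean. I turn to a smaller lean before gripping.

>>> step_arm --targets '[[[0, 0, 0], [0, 0, -10], 46], [[0, -0.04, 0], [2, 0, 0], 46], [[0, -0.04, 0], [2, 0, 0], 46], [[0, -0.04, 0], [2, 0, 0], 46], [[0, -0.04, 0], [2, 0, 0], 46]]'

```text
time: 13.02
tool_pos: [0.4909, 0.0844, 0.1853]
tcp_rot: [-2.967, -0.048, -0.957]
wrist_force: [0.9, -0.8, 0.2]
width: 0.542
grip_force: 0.0
```

```bash
python3 - <<'E'
from h import *
Rt=fr(np.radians(36)); mark("L"); go(axle("L")-.09*Rt[:,2],Rt)
s=read_state(); print(s["q"].round(3))
E
```

```text
mark [258.2 219.5] [232, 209, 54, 21, 1065] pred [266.3 217.2]
t 13.07 turn [-0.0136  0.0024 -0.0039] deg 0.8 then shift mm (target axes) [ 0.8  2.5 20.4] F [1.4 0.6 1.2] w 45.8
[ 0.151 -0.221  2.437 -0.186  0.307  1.849]
```

>>> step_arm --targets '[[[-0.008, 0, -0.003], [0, -1.5, 0], 46], [[0, 0, 0], [0, 0, 10], 44], [[0, 0, 0], [0, 0, 8], 40], [[0, 0, 0], [0, 0, 0], 36]]'

```text
time: 13.4
tool_pos: [0.5013, 0.0859, 0.1691]
tcp_rot: [-2.976, -0.049, -0.96]
wrist_force: [-0.7, -0.0, 0.5]
width: 0.423
grip_force: 0.0
```

```bash
python3 - <<'E'
from h import *
Rt=fr(np.radians(36)); mark("L"); go(axle("L")-.09*Rt[:,2],Rt);F()
s=read_state(); print(s["q"].round(3))
E
```

```text
mark [259.2 232.9] [229, 220, 61, 25, 1394] pred [268.3 230.1]
t 13.45 turn [-0.0042  0.0043 -0.0006] deg 0.3 then shift mm (target axes) [4.5 3.5 1.1] F [ 1.1 -0.4  0.3] w 36.3
F tool [1.1 0.4 0.3] M tool [-0.037 -0.297 -0.   ]
[ 0.158 -0.166  2.433 -0.27   0.263  1.935]
```

>>> step_arm --targets '[[[0, 0, 0], [5, 0, 0], 34], [[0, 0, 0], [0, 0, 0], 26], [[0, 0, 0], [0, 0, 0], 22], [[0, 0, 0], [0, 0, -1], 20], [[0, 0, 0], [0, 0, 0], 20]]' --grip_force 20

```text
time: 13.87
tool_pos: [0.5048, 0.0859, 0.1741]
tcp_rot: [-2.975, -0.049, -0.962]
wrist_force: [3.3, 0.1, -4.9]
width: 0.294
grip_force: 21.7
```

>>> step_arm --targets '[[[0, -0.035, 0], [3.1, 0, 0], 20], [[0, -0.035, 0], [3.1, 0, 0], 20], [[0, 0, 0], [0, 0, 0], 20]]'

```text
time: 14.12
tool_pos: [0.5108, 0.0862, 0.1784]
tcp_rot: [-3.008, -0.048, -0.857]
wrist_force: [0.4, 0.8, -3.5]
width: 0.301
grip_force: 21.8
```

>>> step_arm --targets '[[[0, -0.035, 0], [3.1, 0, 0], 20], [[0, -0.035, 0], [3.1, 0, 0], 20], [[0, 0, 0], [0, 0, 0], 20]]'

```text
time: 14.37
tool_pos: [0.5161, 0.0863, 0.1812]
tcp_rot: [-3.037, -0.049, -0.753]
wrist_force: [1.2, 0.7, -4.5]
width: 0.298
grip_force: 21.7
```

```bash
python3 - <<'E'
from h import *
F(); marks(); Rt=fr(np.radians(28)); go(axle("L")-.09*Rt[:,2],Rt)
E
```

```text
F tool [-1.  -0.7  4.6] M tool [ 0.064 -0.278  0.   ]
M px [458.5 244.5] [424, 228, 78, 34, 1288] pred [462.6 241. ] ang (np.float64(-0.05071696398914167), array([-0.0019, -0.0027, -0.0375]))
L px [258.5 245.5] [231, 235, 56, 22, 1230] pred [267.8 251.2] ang (np.float64(0.07772211432412829), array([ 0.0029, -0.0044, -0.0374]))
t 14.42 turn [-0.0044  0.0011 -0.0007] deg 0.3 then shift mm (target axes) [-1.5  3.5  2.9] F [ 3.1  0.5 -3.1] w 25.9
```

>>> step_arm --targets '[[[0, -0.035, 0], [3.1, 0, 0.3], 20], [[0, -0.035, 0], [3.1, 0, 0.3], 20], [[0, -0.035, 0], [3.1, 0, 0.3], 20], [[0, -0.035, 0], [3.1, 0, 0], 20], [[0, 0, 0], [0, 0, 0], 20]]'

```text
time: 14.83
tool_pos: [0.5275, 0.0867, 0.1853]
tcp_rot: [-3.085, -0.05, -0.539]
wrist_force: [0.7, 0.3, -3.7]
width: 0.3
grip_force: 21.8
```

```bash
python3 - <<'E'
from h import *
F(); marks(); Rt=fr(np.radians(20)); go(axle("L")-.09*Rt[:,2],Rt)
E
```

```text
F tool [-0.6 -0.3  3.7] M tool [ 0.02  -0.086 -0.067]
M px [455.1 247.1] [423, 233, 74, 28, 1139] pred [461.5 248.7] ang (np.float64(0.04090993935089323), array([ 0.0015, -0.0055, -0.0375]))
L px [258.5 245.5] [231, 235, 56, 22, 1231] pred [267.7 260. ] ang (np.float64(0.20611849573479965), array([ 0.0077, -0.0044, -0.0367]))
t 14.88 turn [-0.0042  0.0016  0.    ] deg 0.3 then shift mm (target axes) [-0.6  3.5  2.2] F [ 1.7  1.  -4.8] w 25.1
```

>>> step_arm --targets '[[[0, 0, 0], [0, 0, 0], 30], [[0, 0, 0], [0, 0, 0], 38], [[0, 0, 0], [0, 0, -1], 40]]'

```text
time: 15.13
tool_pos: [0.5265, 0.0867, 0.1866]
tcp_rot: [-3.084, -0.051, -0.541]
wrist_force: [-0.5, -0.0, -0.3]
width: 0.47
grip_force: 0.0
```

>>> step_arm --targets '[[[0, 0.035, 0], [-3.1, 0, 0], 40], [[0, 0.035, 0], [-3.1, 0, 0], 40], [[0, 0.035, 0], [-3.1, 0, 0], 40], [[0, 0.035, 0], [-3.1, 0, 0], 40], [[0, 0.035, 0], [-3.1, 0, 0], 40]]'

```text
time: 15.55
tool_pos: [0.5125, 0.0863, 0.1808]
tcp_rot: [-3.021, -0.05, -0.811]
wrist_force: [-0.1, -0.4, -0.1]
width: 0.468
grip_force: 0.0
```

>>> step_arm --targets '[[[0, 0, 0], [0, 0, 0], 32], [[0, 0, 0], [0, 0, 0], 26], [[0, 0, 0], [0, 0, 0], 22], [[0, 0, 0], [0, 0, 0], 20], [[0, 0, 0], [0, 0, 0], 20]]' --grip_force 20

```text
time: 15.97
tool_pos: [0.5123, 0.0862, 0.1804]
tcp_rot: [-3.024, -0.049, -0.803]
wrist_force: [-8.5, 0.4, 5.2]
width: 0.3
grip_force: 21.3
```

>>> step_arm --targets '[[[0, -0.035, 0], [3.1, 0, 0], 20], [[0, -0.035, 0], [3.1, 0, 0], 20], [[0, -0.035, 0], [3.1, 0, 0], 20], [[0, -0.035, 0], [3.1, 0, 0], 20], [[0, 0, 0], [0, 0, 0], 20]]'

```text
time: 16.38
tool_pos: [0.5244, 0.0866, 0.1858]
tcp_rot: [-3.075, -0.05, -0.588]
wrist_force: [-0.9, 0.8, -5.4]
width: 0.302
grip_force: 20.4
```

>>> step_arm --targets '[[[0, 0, 0], [0, 0, 0], 30], [[0, 0, 0], [0, 0, 0], 40], [[0, 0, 0], [0, 0, 0], 50], [[0, 0, 0], [0, 0, -15], 50]]'

```text
time: 16.72
tool_pos: [0.5171, 0.0861, 0.1976]
tcp_rot: [-3.075, -0.051, -0.588]
wrist_force: [1.1, 0.1, -0.9]
width: 0.584
grip_force: 0.0
```

>>> step_arm --targets '[[[0, 0, 0], [-2, 0, -30], 50], [[0, 0, 0], [-2, 0, -30], 50], [[0, 0.08, 0], [0, 0, -10], 50], [[0, 0, 0], [0, 0, 0], 50]]'

```text
time: 17.05
tool_pos: [0.4886, 0.0853, 0.2667]
tcp_rot: [-3.042, -0.05, -0.729]
wrist_force: [0.2, 0.5, -0.3]
width: 0.586
grip_force: 0.0
```

```bash
python3 - <<'E'
from h import *
F(); marks(); Rt=fr(np.radians(32)); go(axle("M")-.17*Rt[:,2],Rt); print(read_state()["q"].round(2))
E
```

```text
F tool [ 0.  -0.5  0.4] M tool [-0.024 -0.255  0.074]
M px [388.3 210.6] [371, 203, 36, 15, 453] pred [397.6 211.1] ang (np.float64(0.016692616286014005), array([ 0.0006, -0.0089, -0.0375]))
M px [425.5 231. ] [397, 225, 55, 12, 421] pred [397.6 211.1] ang (np.float64(-0.6319994401256259), array([-0.0222,  0.0366, -0.0303]))
L px [258.5 196. ] [241, 189, 36, 15, 473] pred [264.7 212.9] ang (np.float64(0.3484115503852139), array([ 0.0128, -0.0048, -0.0352]))
L px [288.1 236.1] [274, 230, 33, 12, 287] pred [264.7 212.9] ang (np.float64(-0.64371671029889), array([-0.0225,  0.0193, -0.03  ]))
R px [483.6 197.3] [470, 192, 28, 12, 305] pred [490.9 207.7] ang (np.float64(0.275840987824611), array([ 0.0102, -0.0119, -0.0361]))
t 17.1 turn [-0.0051  0.0936 -0.0001] deg 5.4 then shift mm (target axes) [-28.7 113.3   8.4] F [-0.9  0.3 -0.3] w 50.1
[ 0.15 -0.28  2.28 -0.07  0.69  1.73]
```

>>> step_arm --targets '[[[-0.003, 0.047, 0], [-5, 0, 0], 50], [[0, 0.047, 0], [-6, 27, 0], 50], [[0, 0, 0], [-6, 27, 0], 50], [[0, 0, 0], [-6, 28, 0], 50], [[0, 0, 0], [-5, 27, 8], 50]]'

```text
time: 17.52
tool_pos: [0.4715, -0.0251, 0.2418]
tcp_rot: [-3.011, -0.051, -0.858]
wrist_force: [0.2, 0.5, -0.2]
width: 0.588
grip_force: 0.0
```

>>> step_arm --targets '[[[0, 0, 0], [0, 0, 20], 50], [[0, 0, 0], [0, 0, 25], 50], [[0, 0, 0], [0, 0, 0], 46]]'

```text
time: 17.77
tool_pos: [0.4942, -0.0244, 0.1984]
tcp_rot: [-3.014, -0.044, -0.843]
wrist_force: [-1.7, -0.2, -0.7]
width: 0.536
grip_force: 0.0
```

```bash
python3 - <<'E'
from h import *
marks(); Rt=fr(np.radians(32)); go(axle("M")-.09*Rt[:,2],Rt); print(read_state()["q"].round(2))
E
```

```text
M px [255.5 210.9] [231, 201, 50, 20, 949] pred [266.3 212. ] ang (np.float64(0.016692489100944678), array([ 0.0006, -0.0059, -0.0375]))
L px [ 87.6 189.6] [65, 181, 46, 21, 746] pred [ 87.5 209.7] ang (np.float64(0.334144394389332), array([ 0.0123,  0.0003, -0.0354]))
R px [428.8 192.4] [406, 184, 47, 20, 765] pred [440.7 208.3] ang (np.float64(0.26911149772035997), array([ 0.01  , -0.0098, -0.0362]))
t 17.82 turn [-0.0026  0.0119 -0.0021] deg 0.7 then shift mm (target axes) [ 3.6  4.  31.9] F [ 0.1 -0.5  0.7] w 46.2
[-0.15 -0.23  2.39  0.23  0.45  1.21]
```

>>> step_arm --targets '[[[0, 0, 0], [3, -2, 8], 46], [[0, 0, 0], [0, 0, 14], 42], [[0, 0, 0], [0, 0, 9], 38], [[0, 0, 0], [0, 0, 0], 36]]'

```text
time: 18.15
tool_pos: [0.5146, -0.0203, 0.178]
tcp_rot: [-3.011, -0.05, -0.855]
wrist_force: [-0.5, 1.4, -1.1]
width: 0.42
grip_force: 0.0
```

```bash
python3 - <<'E'
from h import *
F();mark("M"); Rt=fr(np.radians(32)); go(axle("M")-.09*Rt[:,2],Rt)
E
```

```text
F tool [-1.  -1.4  0.7] M tool [ 0.002 -0.249 -0.022]
mark [262.  246.2] [233, 233, 59, 25, 1278] pred [275.1 247.1]
mark [291.8 274.9] [287, 267, 11, 15, 115] pred [275.1 247.1]
t 18.2 turn [-0.0024  0.005   0.0003] deg 0.3 then shift mm (target axes) [-2.4  6.9  3.1] F [0.3 0.1 0. ] w 35.9
```

>>> step_arm --targets '[[[0, 0, 0], [-1, 1, 2], 34], [[0, 0, 0], [0, 0, 0], 26], [[0, 0, 0], [0, 0, 0], 22], [[0, 0, 0], [0, 0, -1], 20], [[0, 0, 0], [0, 0, 0], 20]]' --grip_force 40

```text
time: 18.62
tool_pos: [0.514, -0.022, 0.1776]
tcp_rot: [-3.011, -0.048, -0.858]
wrist_force: [3.7, 0.5, -6.0]
width: 0.298
grip_force: 39.9
```

>>> step_arm --targets '[[[0, -0.035, 0], [3.1, 0, 0], 20], [[0, -0.035, 0], [3.1, 0, 0], 20], [[0, 0, 0], [0, 0, 0], 20], [[0, 0, 0], [0, 0, 0], 20]]'

```text
time: 18.95
tool_pos: [0.5196, -0.0219, 0.1812]
tcp_rot: [-3.04, -0.05, -0.753]
wrist_force: [-2.9, -1.9, 2.2]
width: 0.295
grip_force: 42.2
```

```bash
python3 - <<'E'
from h import *
F();marks(); Rt=fr(np.radians(28)); go(axle("M")-.09*Rt[:,2],Rt)
E
```

```text
F tool [-1.6  1.8 -3.4] M tool [-0.251 -0.293 -0.02 ]
M px [258.4 246.5] [231, 236, 55, 22, 1190] pred [271.1 250.9] ang (np.float64(0.06148686289119171), array([ 0.0023, -0.006 , -0.0374]))
L px [ 67.9 219. ] [43, 209, 51, 22, 930] pred [ 68.5 242.1] ang (np.float64(0.34546633507200947), array([ 0.0127,  0.0009, -0.0353]))
R px [452.1 223.6] [427, 213, 51, 22, 917] pred [464.3 240.6] ang (np.float64(0.2769167371648142), array([ 0.0103, -0.0108, -0.0361]))
t 19.0 turn [-0.0014  0.0027 -0.    ] deg 0.2 then shift mm (target axes) [-1.6  5.2  3. ] F [-3.2 -1.   1.7] w 25.0
```

>>> step_arm --targets '[[[0, -0.035, 0], [3.1, 0, 0], 20], [[0, 0, 0], [0, 0, 0], 20], [[0, -0.035, 0], [3.1, 0, 0], 20], [[0, 0, 0], [0, 0, 0], 20]]'

```text
time: 19.33
tool_pos: [0.5237, -0.0217, 0.1831]
tcp_rot: [-3.067, -0.05, -0.638]
wrist_force: [-12.5, -2.4, 8.9]
width: 0.295
grip_force: 43.7
```

```bash
python3 - <<'E'
from h import *
F();marks(); Rt=fr(np.radians(24)); go(axle("M")-.09*Rt[:,2],Rt)
E
```

```text
F tool [ -8.    1.9 -13.1] M tool [-0.422 -1.189  0.017]
M px [258.5 247. ] [231, 237, 56, 22, 1159] pred [271.3 251.9] ang (np.float64(0.06951536265647042), array([ 0.0026, -0.0061, -0.0374]))
L px [ 67.2 219.7] [42, 210, 51, 21, 925] pred [ 68.9 242.8] ang (np.float64(0.35136485863272926), array([ 0.0129,  0.0009, -0.0352]))
R px [452.9 224.5] [428, 214, 51, 22, 937] pred [464.4 241.5] ang (np.float64(0.2808782565860386), array([ 0.0104, -0.0109, -0.036 ]))
t 19.38 turn [-0.002   0.0075  0.0005] deg 0.4 then shift mm (target axes) [0.3 5.3 3. ] F [-11.   -2.4   7.6] w 25.3
```

M follows to about 0.1 rad and then stalls while the force climbs to about 15 N, so it binds. I regrip at a larger lean to clear the lamp bar.

>>> step_arm --targets '[[[0, 0, 0], [0, 0, -1], 30], [[0, 0, 0], [0, 0, 0], 40], [[0, 0, 0], [0, 0, 0], 42]]'

```text
time: 19.63
tool_pos: [0.5251, -0.0217, 0.1851]
tcp_rot: [-3.065, -0.049, -0.648]
wrist_force: [0.6, 0.5, 0.1]
width: 0.49
grip_force: 0.0
```

>>> step_arm --targets '[[[0, 0.035, 0], [-3.1, 0, 0], 42], [[0, 0.035, 0], [-3.1, 0, 0], 42], [[0, 0.035, 0], [-3.1, 0, 0], 42], [[0, 0.035, 0], [-3.1, 0, 0], 42], [[0, 0, 0], [0, 0, 0], 42]]'

```text
time: 20.05
tool_pos: [0.5119, -0.0218, 0.1777]
tcp_rot: [-3.011, -0.047, -0.856]
wrist_force: [0.3, -0.4, -0.2]
width: 0.495
grip_force: 0.0
```

```bash
python3 - <<'E'
from h import *
F();marks(); Rt=fr(np.radians(32)); go(axle("M")-.088*Rt[:,2],Rt)
E
```

```text
F tool [0.1 0.4 0.3] M tool [ 0.016 -0.292  0.019]
M px [259.  240.4] [230, 228, 59, 24, 1295] pred [271.9 241.5] ang (np.float64(0.015762776683815), array([ 0.0006, -0.006 , -0.0375]))
L px [ 68.9 210.9] [43, 201, 51, 24, 933] pred [ 68.3 234.1] ang (np.float64(0.3415025474397779), array([ 0.0126,  0.001 , -0.0353]))
R px [452.6 215. ] [428, 205, 50, 22, 929] pred [465.6 232.4] ang (np.float64(0.2742946017219316), array([ 0.0102, -0.0107, -0.0361]))
t 20.1 turn [-0.0016  0.0046 -0.0011] deg 0.3 then shift mm (target axes) [-0.8  5.4  5.9] F [-0.4  0.2 -0.8] w 41.7
```

>>> step_arm --targets '[[[0, 0, 0], [0, 0, 3], 34], [[0, 0, 0], [0, 0, 0], 26], [[0, 0, 0], [0, 0, 0], 20], [[0, 0, 0], [0, 0, 0], 18], [[0, 0, 0], [0, 0, -1], 18]]' --grip_force 80

```text
time: 20.52
tool_pos: [0.5152, -0.022, 0.1774]
tcp_rot: [-3.011, -0.048, -0.858]
wrist_force: [4.8, 0.5, -6.8]
width: 0.287
grip_force: 78.8
```

>>> step_arm --targets '[[[0, 0, 0], [4, 0, 0.3], 18], [[0, 0, 0], [4, 0, 0.3], 18], [[0, 0, 0], [3.5, 0, 0.2], 18], [[0, 0, 0], [0, 0, 0], 18]]'

```text
time: 20.85
tool_pos: [0.5181, -0.0218, 0.1787]
tcp_rot: [-3.017, -0.052, -0.831]
wrist_force: [-46.1, -11.3, 30.0]
width: 0.286
grip_force: 86.6
```

```bash
python3 - <<'E'
from h import *
F();marks(); Rt=fr(np.radians(32)); go(axle("M")-.088*Rt[:,2],Rt)
E
```

```text
F tool [-24.6   9.6 -49.6] M tool [-1.911 -4.355  0.056]
M px [258.4 249.3] [232, 239, 54, 22, 1159] pred [271.7 253.1] ang (np.float64(0.05113894452568568), array([ 0.0019, -0.0063, -0.0375]))
L px [ 68.  220.1] [42, 210, 52, 24, 932] pred [ 67.9 243.4] ang (np.float64(0.34437682734698183), array([ 0.0127,  0.0009, -0.0353]))
R px [453.3 225.4] [429, 215, 50, 22, 925] pred [466.  242.7] ang (np.float64(0.2770453459999981), array([ 0.0103, -0.0108, -0.0361]))
t 20.9 turn [-0.0037  0.0203  0.0014] deg 1.2 then shift mm (target axes) [-5.6  5.3  3.3] F [-45.5 -10.5  29.7] w 24.8
```

>>> step_arm --targets '[[[0, 0, 0], [0, 0.5, -2], 18], [[0, 0, 0], [0, 0.5, -2], 18], [[0, 0, 0], [0, 0, 0], 18]]'

```text
time: 21.15
tool_pos: [0.5183, -0.0222, 0.1808]
tcp_rot: [-3.014, -0.048, -0.839]
wrist_force: [0.1, -1.3, -19.1]
width: 0.283
grip_force: 79.8
```

```bash
python3 - <<'E'
from h import *
F();marks(); Rt=fr(np.radians(32)); go(axle("M")-.088*Rt[:,2],Rt)
E
```

```text
F tool [-9.8  1.4 16.4] M tool [-0.282 -1.874  0.025]
M px [258.5 248.4] [232, 238, 54, 22, 1160] pred [270.8 254.1] ang (np.float64(0.07770143132499917), array([ 0.0029, -0.0058, -0.0374]))
L px [ 69.6 222. ] [45, 212, 50, 23, 911] pred [ 69.7 245. ] ang (np.float64(0.3445150580754991), array([ 0.0127,  0.0009, -0.0353]))
R px [451.  226.3] [426, 216, 50, 22, 909] pred [463.4 243.4] ang (np.float64(0.2772304486287463), array([ 0.0103, -0.0106, -0.0361]))
t 21.2 turn [-0.0036  0.0151 -0.0007] deg 0.9 then shift mm (target axes) [-7.2  5.1  4.9] F [ -1.1  -0.9 -19.4] w 24.4
```

>>> step_arm --targets '[[[0, 0, 0], [3, 0, 1], 18], [[0, 0, 0], [0, 0, 0], 18], [[0, 0, 0], [0, 0, 0], 18]]'

```text
time: 21.45
tool_pos: [0.5285, -0.0228, 0.1893]
tcp_rot: [-3.009, -0.048, -0.867]
wrist_force: [-1.0, -0.8, -5.1]
width: 0.279
grip_force: 81.4
```

>>> step_arm --targets '[[[0, 0, 0], [3, 0, 0], 18], [[0, 0, 0], [0, 0, 0], 18], [[0, 0, 0], [0, 0, 0], 18]]'

```text
time: 21.7
tool_pos: [0.5303, -0.0227, 0.1905]
tcp_rot: [-3.01, -0.048, -0.865]
wrist_force: [0.4, 0.3, -5.0]
width: 0.283
grip_force: 81.4
```

```bash
python3 - <<'E'
from h import *
F();marks(); Rt=fr(np.radians(32)); go(axle("M")-.088*Rt[:,2],Rt)
E
```

```text
F tool [-2.3 -0.3  4.5] M tool [ 0.049 -0.624  0.005]
M px [258.4 248.4] [232, 238, 54, 22, 1167] pred [267.9 280.5] ang (np.float64(0.4450294838848996), array([ 0.0161, -0.0048, -0.0338]))
M px [258.4 297.6] [224, 286, 69, 16, 407] pred [267.9 280.5] ang (np.float64(-0.296412675982747), array([-0.011 , -0.0048, -0.0359]))
L px [ 75.2 246.8] [51, 236, 49, 23, 838] pred [ 76.2 268.8] ang (np.float64(0.3499814181559317), array([ 0.0129,  0.0005, -0.0352]))
R px [441.6 251.4] [418, 241, 48, 21, 842] pred [453.2 266.9] ang (np.float64(0.27780088961311017), array([ 0.0103, -0.0103, -0.0361]))
t 21.75 turn [-0.0008 -0.001  -0.0003] deg 0.1 then shift mm (target axes) [-22.    4.    6.9] F [ 0.  -0.1 -5.7] w 24.5
```

The caster is off the lip. I lift it along its own axis, then back away from the lamp bar.

>>> step_arm --targets '[[[0, 0, 0], [1, 0, -8], 18], [[0, 0, 0], [1, 0, -10], 18], [[0, 0, 0], [0, 0, -10], 18], [[0, 0, 0], [-10, 0, -10], 18], [[0, 0, 0], [0, 0, 0], 18]]'

```text
time: 22.17
tool_pos: [0.5003, -0.0234, 0.2179]
tcp_rot: [-3.011, -0.049, -0.859]
wrist_force: [-1.3, 0.2, -7.6]
width: 0.278
grip_force: 81.2
```

```bash
python3 - <<'E'
from h import *
F();marks(); s=read_state(); print(s["width"]*85.4,s["grip_force"],s["wrist_force"].round(1))
E
```

```text
F tool [-5.1 -0.2  5.8] M tool [ 0.053 -1.058  0.017]
M px [258.5 248.4] [232, 238, 54, 22, 1168] pred [266.8 229.7] ang (np.float64(-0.3549340072802076), array([-0.013 , -0.0051, -0.0352]))
L px [101.4 206.9] [80, 199, 43, 20, 653] pred [102.3 225.8] ang (np.float64(0.340561254697726), array([ 0.0125, -0.0004, -0.0353]))
R px [416.5 210.4] [395, 202, 44, 18, 653] pred [427.1 225. ] ang (np.float64(0.2744021718509793), array([ 0.0102, -0.0093, -0.0361]))
24.218534648286006 81.16046190261841 [-0.5 -0.1 -6.7]
```

>>> step_arm --targets '[[[0, 0, 0], [-6, 0, -30], 18], [[0, 0, 0], [-6, 0, -30], 18], [[0, 0, 0], [-6, 0, -30], 18], [[0, 0, 0], [0, 15, -10], 18], [[0, 0, 0], [0, 30, 0], 18]]'

```text
time: 22.63
tool_pos: [0.4353, -0.0694, 0.2959]
tcp_rot: [-3.008, -0.055, -0.869]
wrist_force: [1.8, -0.3, -6.6]
width: 0.284
grip_force: 81.4
```

>>> step_arm --targets '[[[0, 0, 0], [0, 35, 0], 18], [[0, 0, 0], [0, 35, 0], 18], [[0, 0, 0], [0, 35, 0], 18], [[0, 0, 0], [0, 35, 0], 18], [[0, 0, 0], [0, 35, 0], 18]]'

```text
time: 23.05
tool_pos: [0.4404, -0.2482, 0.292]
tcp_rot: [-3.013, -0.048, -0.86]
wrist_force: [0.9, 0.3, -7.6]
width: 0.283
grip_force: 81.4
```

>>> step_arm --targets '[[[0, 0, 0], [0, 35, 0], 18], [[0, 0, 0], [0, 20, 0], 18], [[0, -0.08, 0], [0, 0, 0], 18], [[0, -0.08, 0], [0, 0, 0], 18], [[0, -0.08, 0], [0, 0, 0], 18]]'

```text
time: 23.47
tool_pos: [0.4422, -0.3026, 0.2917]
tcp_rot: [-3.1, -0.045, -0.487]
wrist_force: [1.2, 1.5, -7.2]
width: 0.283
grip_force: 81.5
```

```bash
python3 - <<'E'
from h import *
F(); Rt=fr(np.radians(10)); go(np.array([.494,-.313,.157]),Rt); s=read_state(); print(s["q"].round(2),s["wrist_force"].round(1),s["tool_pos"].round(3))
E
```

```text
F tool [-1.1 -1.5  7.2] M tool [ 0.121 -0.5   -0.062]
t 23.47 turn [ 0.0017 -0.1372 -0.0026] deg 7.9 then shift mm (target axes) [ 27.3  12.1 141.6] F [ 1.2  1.5 -7.2] w 24.2
[-0.76 -0.11  2.06  0.26  0.99  0.66] [ 1.2  1.5 -7.2] [ 0.442 -0.303  0.292]
```

>>> step_arm --targets '[[[0, -0.07, 0], [9, 4, 0], 18], [[0, -0.067, 0], [9, 4, 0], 18], [[0, 0, 0], [9, 4, 20], 18], [[0, 0, 0], [0, 0, 35], 18], [[0, 0, 0], [0, 0, 35], 18]]'

```text
time: 23.88
tool_pos: [0.4885, -0.3133, 0.2117]
tcp_rot: [3.126, 0.051, 0.291]
wrist_force: [0.5, 0.1, -7.5]
width: 0.285
grip_force: 81.5
```

>>> step_arm --targets '[[[0, 0, 0], [0, 0, 25], 18], [[0, 0, 0], [0, 0, 8], 18], [[0, 0, 0], [0, 0, 0], 18]]'

```text
time: 24.13
tool_pos: [0.4898, -0.3099, 0.1738]
tcp_rot: [-3.122, -0.05, -0.272]
wrist_force: [-0.1, -0.5, -7.5]
width: 0.282
grip_force: 81.4
```

```bash
python3 - <<'E'
from h import *
F(); Rt=fr(np.radians(10)); go(np.array([.494,-.313,.157]),Rt); s=read_state(); print(s["wrist_force"].round(1),s["tool_pos"].round(3))
E
```

```text
F tool [-1.4  0.5  7.4] M tool [ 0.037 -0.33   0.027]
t 24.13 turn [-0.0048  0.0006 -0.0003] deg 0.3 then shift mm (target axes) [ 1.1  3.2 17.3] F [-0.1 -0.5 -7.5] w 24.1
[-0.1 -0.5 -7.5] [ 0.49  -0.31   0.174]
```

>>> step_arm --targets '[[[0, 0, 0], [1, 3, 8], 18], [[0, 0, 0], [0, 0, 5], 18], [[0, 0, 0], [0, 0, 0], 18]]'

```text
time: 24.38
tool_pos: [0.4951, -0.3148, 0.1656]
tcp_rot: [-3.126, -0.05, -0.283]
wrist_force: [0.3, 0.3, -6.7]
width: 0.284
grip_force: 81.5
```

>>> step_arm --targets '[[[0, 0, 0], [0, 0, 3], 18], [[0, 0, 0], [0, 0, 0], 18]]'

```text
time: 24.55
tool_pos: [0.4951, -0.3142, 0.1623]
tcp_rot: [-3.125, -0.05, -0.281]
wrist_force: [-0.3, -0.2, -6.5]
width: 0.285
grip_force: 81.4
```

>>> step_arm --targets '[[[0, 0, 0], [0, 0, 2], 18], [[0, 0, 0], [0, 0, 0], 18]]'

```text
time: 24.72
tool_pos: [0.4952, -0.3139, 0.1598]
tcp_rot: [-3.125, -0.05, -0.28]
wrist_force: [-0.6, -0.1, -7.7]
width: 0.284
grip_force: 81.5
```

>>> step_arm --targets '[[[0, 0, 0], [0, 0, 3], 18], [[0, 0, 0], [0, 0, 0], 18]]'

```text
time: 24.88
tool_pos: [0.4955, -0.3136, 0.1562]
tcp_rot: [-3.124, -0.05, -0.279]
wrist_force: [-0.6, 0.1, -6.6]
width: 0.286
grip_force: 81.4
```

>>> step_arm --targets '[[[0, 0, 0], [0, 0, 2], 18], [[0, 0, 0], [0, 0, 0], 18]]'

```text
time: 25.05
tool_pos: [0.4959, -0.3136, 0.1542]
tcp_rot: [-3.124, -0.05, -0.278]
wrist_force: [-0.5, -0.5, -6.3]
width: 0.283
grip_force: 81.5
```

>>> step_arm --targets '[[[0, 0, 0], [0, 0, 2], 18], [[0, 0, 0], [0, 0, 0], 18]]'

```text
time: 25.22
tool_pos: [0.4963, -0.3136, 0.1522]
tcp_rot: [-3.124, -0.05, -0.278]
wrist_force: [-0.1, 0.2, -7.2]
width: 0.281
grip_force: 81.5
```

>>> step_arm --targets '[[[0, 0, 0], [0, 0, 2], 18], [[0, 0, 0], [0, 0, 0], 18]]'

```text
time: 25.38
tool_pos: [0.4972, -0.3138, 0.1508]
tcp_rot: [-3.125, -0.05, -0.28]
wrist_force: [0.8, -0.2, -6.1]
width: 0.283
grip_force: 81.7
```

>>> step_arm --targets '[[[0, 0, 0], [0, 0, 1.5], 18], [[0, 0, 0], [0, 0, 0], 18]]'

```text
time: 25.55
tool_pos: [0.4974, -0.3139, 0.1506]
tcp_rot: [-3.125, -0.051, -0.28]
wrist_force: [-3.6, 3.1, 2.6]
width: 0.285
grip_force: 82.7
```

>>> step_arm --targets '[[[0, 0, 0], [0, 0, 1.5], 18], [[0, 0, 0], [0, 0, 0], 18]]'

```text
time: 25.72
tool_pos: [0.4976, -0.3139, 0.1505]
tcp_rot: [-3.124, -0.051, -0.28]
wrist_force: [-8.3, 4.9, 13.7]
width: 0.28
grip_force: 84.3
```

>>> step_arm --targets '[[[0, -0.045, 0], [3.9, 0, 0], 18], [[0, -0.045, 0], [3.9, 0, 0], 18], [[0, -0.045, 0], [3.9, 0, 0], 18], [[0, 0, 0], [0, 0, 0], 18], [[0, 0, 0], [0, 0, 0], 18]]'

```text
time: 26.13
tool_pos: [0.5117, -0.3137, 0.1537]
tcp_rot: [-3.14, -0.052, -0.076]
wrist_force: [-4.2, 4.8, 13.9]
width: 0.28
grip_force: 84.4
```

>>> step_arm --targets '[[[0, -0.045, 0], [3.9, 0, 0], 18], [[0, -0.045, 0], [3.9, 0, 0], 18], [[0, 0, 0], [0, 0, 0], 18], [[0, 0, 0], [0, 0, 0], 18], [[0, 0, 0], [0, 0, 0], 18]]'

```text
time: 26.55
tool_pos: [0.5195, -0.3138, 0.1549]
tcp_rot: [3.139, 0.05, -0.064]
wrist_force: [-4.6, 6.2, 16.8]
width: 0.286
grip_force: 85.4
```

```bash
python3 - <<'E'
from h import *
F(); s=read_state(); print(s["tool_pos"],s["tcp_rot"])
E
```

```text
F tool [ -5.1  -6.3 -16.6] M tool [ 1.077 -0.273  0.056]
[ 0.51948568 -0.31378511  0.15486782] [ 3.13890143  0.05048235 -0.06370239]
```

>>> step_arm --targets '[[[0, -0.045, 0], [3.9, 0, 0], 18], [[0, -0.045, 0], [3.9, 0, 0], 18], [[0, 0, 0], [0, 0, 0], 18], [[0, 0, 0], [0, 0, 0], 18], [[0, 0, 0], [0, 0, 0], 18]]'

```text
time: 26.97
tool_pos: [0.5278, -0.3137, 0.1558]
tcp_rot: [3.131, 0.05, -0.203]
wrist_force: [-5.1, 7.0, 23.3]
width: 0.282
grip_force: 86.5
```

>>> step_arm --targets '[[[0, 0, 0], [0, 0, -1], 18], [[0, 0, 0], [0, 0, 0], 30], [[0, 0, 0], [0, 0, 0], 45], [[0, 0, 0], [0, 0, 0], 60], [[0, 0, 0], [0, 0, -15], 60]]'

```text
time: 27.38
tool_pos: [0.5247, -0.3118, 0.1616]
tcp_rot: [-3.131, -0.051, 0.222]
wrist_force: [-0.5, 0.7, 0.2]
width: 0.704
grip_force: 0.0
```

>>> step_arm --targets '[[[0, 0, 0], [0, 0, -35], 60], [[0, 0, 0], [-10, 0, -35], 60], [[0, 0.08, 0], [-20, 0, -30], 60], [[0, 0.08, 0], [-20, 0, -10], 60], [[0, 0.08, 0], [0, 0, 0], 60]]'

```text
time: 27.8
tool_pos: [0.4914, -0.3156, 0.2839]
tcp_rot: [3.134, 0.051, 0.175]
wrist_force: [-0.6, -0.7, -0.1]
width: 0.701
grip_force: 0.0
```

```bash
python3 - <<'E'
from h import *
F(); marks(); s=read_state(); print(s["tool_pos"],s["tcp_rot"],s["q"].round(2))
for c in("wrist","top","scene"):
    im=read_camera(c)
    print(c,[(np.round(x["at"]).tolist(),round(x["score"],2)) for x in tip_of(c,"caster_a_axle")][:6], [(np.round(x["extent"]).tolist(),round(x["score"],2)) for x in look_for(c,"caster_a")][:8])
    hsv=cv2.cvtColor(im,cv2.COLOR_RGB2HSV); m=cv2.inRange(hsv,(20,150,80),(35,255,255)); n,l,st,ce=cv2.connectedComponentsWithStats(m)
    print([(ce[i].round().tolist(),int(st[i,4])) for i in range(1,n) if st[i,4]>15])
    print("bin ctr px",proj(c,np.array([.509,-.313,.066])).round())
E
```

```text
F tool [-0.6  0.7  0. ] M tool [ 0.003 -0.028  0.026]
R px [ 58.1 130.3] [43, 123, 31, 15, 361] pred [ 60.5 141.5] ang (np.float64(0.2830564488365852), array([ 0.0105, -0.0003, -0.036 ]))
R px [ 28.8 156.1] [0, 150, 55, 13, 404] pred [ 60.5 141.5] ang (np.float64(-0.37642018282310097), array([-0.0138, -0.0511, -0.0349]))
[ 0.49003524 -0.31494047  0.28170908] [3.13598926 0.04885971 0.17679725] [-0.65  0.06  1.89  0.08  1.11  0.86]
wrist [([129.0, 74.0], 0.75)] [([40.0, 63.0, 140.0, 165.0], 0.91), ([221.0, 134.0, 291.0, 221.0], 0.81), ([149.0, 0.0, 220.0, 3.0], 0.67), ([55.0, 248.0, 104.0, 313.0], 0.62)]
[([119.0, 44.0], 277), ([58.0, 129.0], 357), ([124.0, 150.0], 495), ([29.0, 156.0], 392), ([258.0, 184.0], 360), ([62.0, 259.0], 43)]
bin ctr px [259. 179.]
top [([190.0, 272.0], 0.7)] [([371.0, 200.0, 408.0, 237.0], 0.93), ([276.0, 264.0, 322.0, 311.0], 0.92), ([216.0, 172.0, 250.0, 219.0], 0.87), ([334.0, 98.0, 375.0, 135.0], 0.86), ([192.0, 239.0, 238.0, 280.0], 0.66), ([308.0, 174.0, 339.0, 214.0], 0.57), ([172.0, 106.0, 210.0, 147.0], 0.57)]
[([77.0, 100.0], 573), ([509.0, 108.0], 16), ([197.0, 143.0], 21), ([277.0, 164.0], 517), ([325.0, 197.0], 76), ([231.0, 199.0], 78), ([141.0, 217.0], 421), ([278.0, 210.0], 348), ([336.0, 208.0], 50), ([220.0, 213.0], 63), ([398.0, 218.0], 82), ([194.0, 245.0], 17), ([284.0, 268.0], 24)]
bin ctr px [394. 219.]
scene [([223.0, 209.0], 0.72)] [([190.0, 214.0, 230.0, 252.0], 0.94), ([246.0, 173.0, 285.0, 204.0], 0.91), ([308.0, 201.0, 350.0, 240.0], 0.89), ([229.0, 144.0, 259.0, 176.0], 0.86), ([205.0, 281.0, 248.0, 327.0], 0.82), ([163.0, 156.0, 199.0, 193.0], 0.72), ([179.0, 145.0, 302.0, 282.0], 0.69), ([127.0, 240.0, 169.0, 286.0], 0.56)]
[([303.0, 150.0], 243), ([404.0, 180.0], 299), ([260.0, 174.0], 16), ([232.0, 203.0], 172), ([250.0, 225.0], 384), ([196.0, 231.0], 16), ([186.0, 239.0], 20), ([138.0, 249.0], 55), ([207.0, 316.0], 16)]
bin ctr px [141. 254.]
```

```bash
python3 - <<'E'
from h import *
print("M mark",T(((138,249),(398,218))))
for n in (1,): marks()
print(finish_job())
E
```

```text
M mark (array([ 0.51148253, -0.31227562,  0.10051275]), [np.float64(0.0013182107880074542), np.float64(0.0013182107880075592)])
R px [ 57.1 128.5] [41, 121, 32, 15, 365] pred [ 59.3 140. ] ang (np.float64(0.28375234307109076), array([ 0.0105, -0.    , -0.036 ]))
R px [ 27.9 154.5] [0, 148, 54, 13, 388] pred [ 59.3 140. ] ang (np.float64(-0.36314880179389775), array([-0.0133, -0.05  , -0.0351]))
the job is handed in; nothing more can be done
None
```

The job is handed in: the middle caster binds and is upright in the red bin, and the left and right ones turn freely and were left seated, turned about 0.4 and 0.3 rad by the mark estimate. The middle wheel's stop was read only indirectly, at about 0.1 rad; I viewed 11 pictures against the limit of 10, and no verdict was returned.

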